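# Fetch the mended cup from behind the glue bottles

## Robot

A 6-joint arm with a two-finger parallel gripper is mounted at the origin on the work surface. World frame = base frame: x ahead of the robot, y to its left, z up, the work surface at z = 0. Lengths are in m, angles in rad, forces in N, time in s.
With the tool pointing down it reaches from about 0.35 to 0.875 m from the base axis. Payload 4.2 kg.
Tool frame: the origin (TCP) lies midway between the tips of the shut fingers; the grasp point (between the pads) lies 19 mm behind it; z points along the fingers, y is the line along which they close (so a half turn about z gives the same grasp; the last joint's range is limited). The gripper opens to 87 mm and grips with 3 to 60 N. Pads are 19 mm wide; open, the fingers measure 117 mm over their backs; the gripper's body (75 mm by 190 mm) begins 51 mm behind the grasp point.
Start: joints at [-1.001, 0.385, 0.008, 0, -1.194, -0.259], TCP at [0.191, -0.595, 0.223] pointing down, gripper open.
Joint ranges: [-3.14, 3.14], [-1.21, 2.06], [-1.07, 1.41], [-3.16, 2.05], [-2.99, -0.16], [-3.1, 3.1]. Speed limits (rad/s): [2.79, 2.79, 3.14, 3.14, 3.14, 3.14].

## Interface

Orientations are given as a rotation vector (axis times angle).
In Python, from station import robot gives the robot as it stands.
- The arm moves only by the tool drive_tool, never from a script. Its argument "commands" is a list of rows, each an object with "translation": the shift along the tool's x, y, z in mm, a list of three; "delta_rot": the turn, a rotation vector about the tool's x, y, z in rad, a list of three; "hand": the finger opening in mm, from 0 to 87. A call has 1 to 5 rows; each row shifts and turns the commanded pose from where the row before left it, along the tool's axes as they then stand; what a row does not reach is not made up. A row lasts 1/12 s, in which the tool goes at most 41.7 mm and 7.16 degrees, less where a joint would pass 70% of its speed; a pose out of reach is approached as far as the arm can. A call with a gripper value outside its range is refused whole. The fingers move at their own pace and stop on an object; "newtons" is the grip in N (left out, the last holds). Time passes only in rows, so rows that do not move let the fingers close. It gives the time, the measured TCP pose, the force, the opening and the grip force at its end, in the units of the state.
- robot.get_state(): the state, without advancing time (a new reading comes with each control period).
- robot.read_camera(name): name is "scene" or "side" or "wrist"; returns a dict with "image" (384x512x3 uint8, red, green, blue), "depth" (384x512 float32, m along the optical axis (not along the pixel's ray), 0 where there is no reading), "fx", "fy", "cx", "cy" (pixels), "k1" (the pictures are not rectified: a ray, as slopes to the right and down, at radius r is drawn at 1 + k1 r^2 times it, then the intrinsics apply), "xyz" and "attitude" of the camera in the world. Camera axes: x right, y down, z forward; pixel columns grow to the right and rows downward; lengths in m; the calibration is good to about 2 mm. A picture is of the moment at which its call begins.
- robot.finish_job(): hands the job in; it is judged then, once.
The state is a dict: "time": time; "joint_positions": joint angles; "joint_velocities": joint speeds; "tau": joint torques, N m; "eef_pos": TCP position; "eef_rot": TCP orientation; "contact_force": force on the tool from outside, world axes, zero at the start; "moment": the same for the moment, N m; "width": finger opening in m; "finger_force": force on a finger pad.
Only numpy, scipy, OpenCV 4.12 (cv2) and the standard library are available. Lean on these libraries where they do the work, as an engineer would, in place of code of your own. Each camera call takes 0.05 s, during which the arm holds its last target. There are 200 camera calls.

## Task

The mended cup stands at the back of the curing board, hemmed in by two pump bottles and a dropper bottle. First clear all three bottles into the grey side tray, leaving the cup where it is; then, with all three in the tray, lift out the cup and set it down gently (do not drop it) in the middle of the metal turntable; only then put the bottles back on the black rubber coasters, each in the middle of its own: the pump bottle whose pump head is pulled out (raised) on the round coaster, the one whose head is pushed in on the square coaster, and the dropper bottle on the cross-shaped coaster. Keep everything upright, and let go of everything at the end.

Things in the scene. Friction and masses are not known exactly. Their poses are not given: they have to be found in the camera images.
- pump_up: White plastic pump bottle with its grey pump head pulled out: 16 mm of thin white stem (10 mm across) shows between collar and head. Round body 40 mm across and 64 mm high (grip it 50 to 60 mm up, any yaw), collar 24 mm across up to 72 mm, head 26 mm across, spout to 17.5 mm from the axis; 98 mm high in all. Rigid. About 0.15 kg. Origin: centre of its underside, z up. Starts standing on any one of the three coasters.
- pump_down: The same white pump bottle but with its head pushed in, sitting right on the collar, no stem showing; total height 82 mm, body 40 mm across and 64 mm high. Origin: centre of its underside, z up. Starts standing on any one of the three coasters.
- dropper: Amber glass dropper bottle: round body 34 mm across and 60 mm high (grip it 50 to 55 mm up), black cap 19 mm across with a rubber bulb on it; total height 98 mm. About 0.1 kg. Origin: centre of its underside, z up. Starts standing on any one of the three coasters.
- cup: Small off-white ceramic cup with gold repair seams, straight round wall 56 mm outside diameter, 32 mm high, wall 4 mm, open at the top. About 0.11 kg. Origin: centre of its underside, z up. It stands on the curing board, 62 mm from each of the three coasters' centres (about 14 mm clear of the bottles): grip it round the outside once the bottles are gone.
- coaster_round: Round black rubber coaster, 60 mm across, 6 mm thick, fixed on the curing board. Origin: centre of its underside, so its top is 6 mm above the origin. The three coasters lie in an arc round the robot's side of the cup, neighbours about 73 mm apart between centres; which shape lies where varies.
- coaster_square: Square black rubber coaster, 54 mm by 54 mm, 6 mm thick, fixed on the curing board. Origin: centre of its underside, top 6 mm above it.
- coaster_cross: Cross-shaped (plus sign) black rubber coaster, arms 62 mm over all and 28 mm wide, 6 mm thick, fixed on the curing board. Origin: centre of its underside, top 6 mm above it.
- tray: Empty grey plastic side tray, fixed, 270 mm (its x) by 110 mm (its y) outside, walls 5 mm thick and 22 mm high, floor 5 mm thick: room for the three bottles in a row along its x, 75 to 80 mm apart. It lies to the left or to the right of the curing board. Origin: centre of its underside.
- wheel: Metal banding wheel (turntable), fixed, it does not turn: flat round aluminium top 120 mm across, 30 mm above the work surface, on a dark foot. It lies on the other side from the tray. Origin: centre of its underside, so its top is 30 mm above the origin.
- stand: Pale wooden curing board, fixed: 12 mm thick, 220 mm along its y, from 85 mm on the robot's side (-x) to 105 mm on the far side (+x) of its origin, with a lip 24 mm high along the far edge. Origin: on its underside. A small white dish (32 mm across, 10 mm high) and a jar lid (30 mm, 8 mm high) lie loose in its far corners, 80 mm ahead and 88 mm to either side of the origin.

How it is judged:
By the outcome, as a careful person would: the job done as asked, in the order asked, and still so for the second after the job is handed in, with the robot touching nothing.
It also fails if it takes over 136 s, if anything falls off the work surface, if the arm or the gripper's body presses on something with over 40 N, if the wrist force passes 120 N, or if a joint passes its speed limit or range.

## Working session

There is one attempt and no reset: what is moved stays moved. The work goes in short steps, Python scripts to look and compute and a tool call to move; the robot and the scene stay as the last step left them, time stands still between calls to the robot, and variables do not carry over. Pictures are saved under pics/ and viewed, at most 14 in all, crops included, and the job is handed in when it is done.

Besides the shell and the picture viewer there is one more tool, called after ">>>" by a JSON object that holds its "api" and its "payload". drive_tool: Moves the arm, as the interface text tells. Its arguments: {"type":"object","properties":{"commands":{"type":"array"},"newtons":{"type":"number"}},"required":["commands"]}

```bash
mkdir -p pics; ls; python3 - <<'E'
from station import robot
import cv2,numpy as np
s=robot.get_state();print({k:np.round(v,3) for k,v in s.items()})
for n in ["scene","side"]:
    c=robot.read_camera(n);cv2.imwrite(f"pics/{n}0.png",c["image"][:,:,::-1]);np.savez(f"{n}0.npz",**c)
    print(n,{k:np.round(v,4) for k,v in c.items() if k not in("image","depth")})
E
```

```text
pics
{'time': np.float64(0.0), 'joint_positions': array([-1.001,  0.386,  0.007, -0.   , -1.194, -0.259]), 'joint_velocities': array([ 0.   , -0.001,  0.001, -0.   , -0.001,  0.   ]), 'tau': array([-1.0000e-03, -3.9067e+01,  1.8741e+01,  4.2200e+00,  1.1000e-02,
       -0.0000e+00]), 'eef_pos': array([ 0.191, -0.594,  0.221]), 'eef_rot': array([ 4.860e-01, -3.103e+00, -3.000e-03]), 'contact_force': array([ 0.486, -0.668, -0.049]), 'moment': array([ 0.021,  0.008, -0.001]), 'finger_force': np.float64(0.0), 'width': np.float64(0.087)}
scene {'fx': np.float64(466.6199), 'fy': np.float64(466.6199), 'cx': np.float64(247.514), 'cy': np.float64(199.7394), 'k1': np.float64(0.0137), 'xyz': array([ 1.131 , -0.5268,  0.6387]), 'attitude': array([-2.0442, -0.8861,  0.4723])}
side {'fx': np.float64(491.2169), 'fy': np.float64(491.2169), 'cx': np.float64(261.9313), 'cy': np.float64(197.6363), 'k1': np.float64(-0.0909), 'xyz': array([0.2249, 0.8117, 0.8748]), 'attitude': array([-0.5165,  2.6996, -1.1548])}
```

View pics/scene0.png

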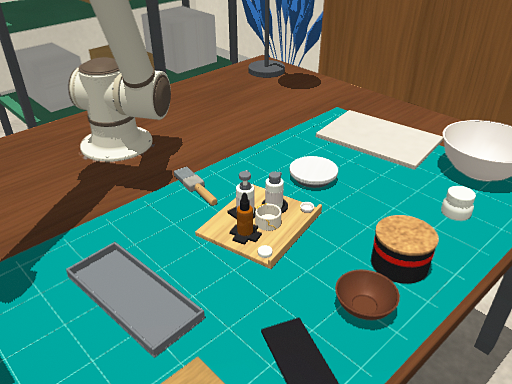

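View pics/side0.png

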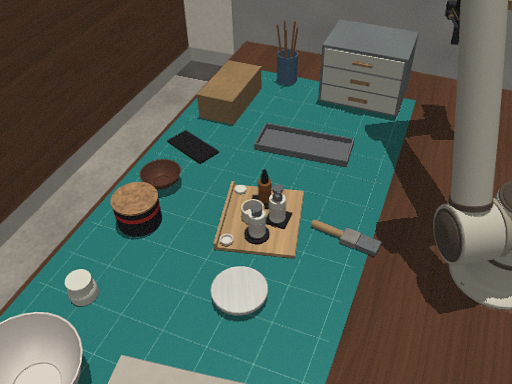

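Scene: the tray is at (135,297), the wheel at (314,170), and the board at (262,225) with the dropper at (245,220), pumps at (245,190) and (274,190), and the cup at (268,217). Side shows the same layout. Next I'll zoom in and make first measurements.

```bash
cat > h.py <<'E'
import numpy as np,cv2
from scipy.spatial.transform import Rotation as R
def load(n): return dict(np.load(n+".npz"))
def rays(c,uv):
    uv=np.atleast_2d(np.asarray(uv,float))
    K=np.array([[c["fx"],0,c["cx"]],[0,c["fy"],c["cy"]],[0,0,1.]])
    d=(uv-[c["cx"],c["cy"]])/float(c["fx"]); s=d.copy()
    for _ in range(10): s=d/(1+c["k1"]*(s**2).sum(1,keepdims=True))
    return R.from_rotvec(c["attitude"]).apply(np.c_[s,np.ones(len(s))]),s
def plane(c,uv,z):
    w,_=rays(c,uv); return c["xyz"]+w*((z-c["xyz"][2])/w[:,2])[:,None]
def cloud(c):
    v,u=np.mgrid[:384,:512]; w,_=rays(c,np.c_[u.ravel(),v.ravel()])
    p=c["xyz"]+w*c["depth"].reshape(-1,1); p[c["depth"].ravel()==0]=np.nan
    return p.reshape(384,512,3)
E
python3 - <<'E'
from h import *
a=load("scene0");b=load("side0")
A=cv2.resize(a["image"][160:275,185:335],None,fx=4,fy=4,interpolation=2)[:, :600]
B=cv2.resize(b["image"][160:275,205:355],None,fx=4,fy=4,interpolation=2)
cv2.imwrite("pics/zs.png",A[:,:,::-1]);cv2.imwrite("pics/zd.png",B[:,:,::-1])
for n,c in(("scene",a),("side",b)):
    P=cloud(c);im=c["image"].astype(int);mx=im.max(2);mn=im.min(2)
    z=P[...,2];x=P[...,0];y=P[...,1]
    box=(x>.3)&(x<.9)&(abs(y)<.5)
    # wheel: grey-white at z~30mm ; tray rim z~22mm
    for nm,m in(("wheel",box&(abs(z-.03)<.006)&(mx-mn<40)&(mx>120)),("tray",box&(z<.026)&(z>-.005)&(mx-mn<25)&(mx<150)&(mx>50)),("board",box&(abs(z-.012)<.006)&(im[...,0]-im[...,2]>40))):
        m=cv2.morphologyEx(m.astype('uint8'),cv2.MORPH_OPEN,np.ones((3,3)))
        k,l,st,_=cv2.connectedComponentsWithStats(m)
        for i in range(1,k):
            if st[i,4]>400:
                q=P[l==i];hz=np.nanmedian(q[:,2]);r=cv2.minAreaRect((q[:,:2]*1000).astype('float32'))
                print(n,nm,st[i],round(hz,4),np.round(r[0],1),np.round(r[1],1),round(r[2],1))
E
```

```text
scene wheel [ 290  156   48   27 1017] 0.0299 [509.  263.4] [116.1 119.8] 43.0
scene tray [  68  244  136  113 3710] 0.0066 [ 547.2 -282.6] [271.  109.7] 4.2
scene board [ 196  196  112   71 2501] 0.0121 [550.6  36.4] [190.  223.9] 14.2
scene board [344 285  43  29 632] 0.0119 [844.6  14.6] [73.6 60. ] 28.0
side wheel [ 211  266   56   47 2087] 0.0304 [508.1 264.8] [116.2 120. ] 25.2
side tray [ 255  123   99   44 2576] 0.0077 [ 543.1 -279.2] [267.4 117.6] 4.0
side board [ 221  186   82   70 2590] 0.013 [547.3  39.4] [183.4 221.9] 13.5
```

View pics/zs.png

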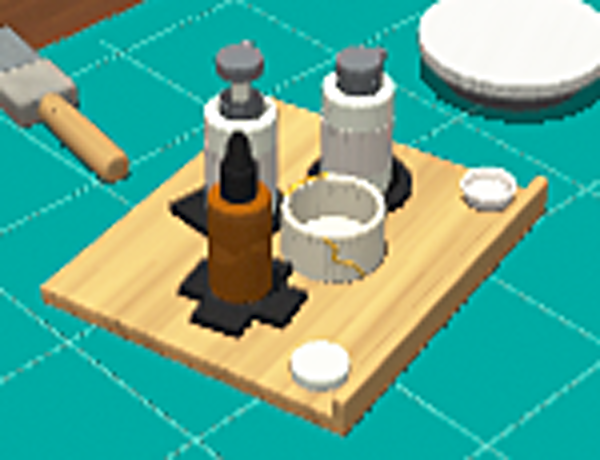

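View pics/zd.png

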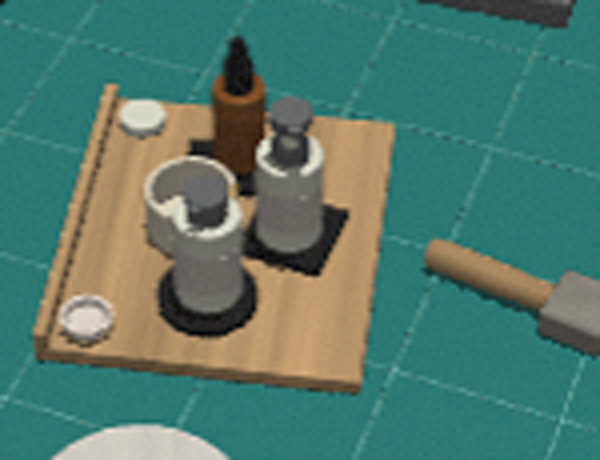

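Scene zoom: the raised pump stands on the square (middle, about (240,150)), the pushed-in pump on the round (left, about (360,140)), the dropper on the cross (about (240,250)), and the cup is at (333,225). The side zoom agrees. So the two pumps need to swap and the dropper goes back to the cross. Next I'll fit circles to the bodies.

```bash
python3 - <<'E'
from h import *
from scipy.optimize import least_squares
def body(P,c0,r,z0,z1,far=.012):
    c0=np.array(c0)
    for _ in range(6):
        q=P[(P[:,2]>z0)&(P[:,2]<z1)];d=np.linalg.norm(q[:,:2]-c0,axis=1);q=q[abs(d-r)<far]
        c0=least_squares(lambda c:np.linalg.norm(q[:,:2]-c,axis=1)-r,c0,loss='soft_l1',f_scale=.002).x
        far=max(.005,far*.8)
    return c0,len(q)
o=np.array([.549,.038])-.01*np.array([.971,.24]);ex=np.array([.971,.24]);ey=np.array([-.24,.971])
# loose clusters first
PP=[cloud(load(n+"0")).reshape(-1,3) for n in("scene","side")]
# cup guess: rough from rays
a=load("scene0");b=load("side0")
g={"cup":(plane(a,[[185+333/4,160+190/4]],.044)[0,:2],.028,.016,.042),
"up":(plane(a,[[185+240/4,160+62/4]],.112)[0,:2],.020,.028,.078),
"down":(plane(a,[[185+358/4,160+60/4]],.098)[0,:2],.020,.028,.078),
"drop":(plane(a,[[185+238/4,160+140/4]],.114)[0,:2],.017,.028,.074)}
for k,(c,r,z0,z1) in g.items():
    print(k,np.round(c,4),*[(np.round(body(P,c,r,z0,z1)[0],4),body(P,c,r,z0,z1)[1]) for P in PP+[np.vstack(PP)]])
E
```

```text
cup [0.5632 0.0508] (array([0.5717, 0.0413]), 442) (array([0.567, 0.045]), 147) (array([0.5711, 0.0423]), 543)
up [0.5136 0.0297] (array([0.5113, 0.0302]), 156) (array([0.5122, 0.0304]), 240) (array([0.5117, 0.0303]), 396)
down [0.5399 0.0919] (array([0.538 , 0.0931]), 323) (array([0.5388, 0.0933]), 254) (array([0.5383, 0.0932]), 577)
drop [ 0.5682 -0.0216] (array([ 0.5627, -0.0179]), 282) (array([ 0.5637, -0.018 ]), 164) (array([ 0.5629, -0.018 ]), 446)
```

>>> {"api": "drive_tool", "payload": {"commands": [{"translation": [0, 0, 0], "delta_rot": [0, 0, 0.0622], "hand": 60}, {"translation": [0, 0, 0], "delta_rot": [0, 0, 0.0622], "hand": 60}, {"translation": [0, 0, 0], "delta_rot": [0, 0, 0.0622], "hand": 60}, {"translation": [0, 0, 0], "delta_rot": [0, 0, 0.0622], "hand": 60}, {"translation": [0, 0, 0], "delta_rot": [0, 0, 0.0622], "hand": 60}], "newtons": 20}}

```text
time: 0.52
eef_pos: [0.1911, -0.5947, 0.2219]
eef_rot: [-0.005, -3.141, -0.002]
contact_force: [0.1, -0.2, 0.4]
width: 0.0636
finger_force: 0.0
```

>>> {"api": "drive_tool", "payload": {"commands": [{"translation": [-20, 30, 0], "delta_rot": [0, 0, 0], "hand": 60}, {"translation": [-20, 30, 0], "delta_rot": [0, 0, 0], "hand": 60}, {"translation": [-20, 30, 0], "delta_rot": [0, 0, 0], "hand": 60}, {"translation": [-20, 30, 0], "delta_rot": [0, 0, 0], "hand": 60}, {"translation": [-20, 30, 0], "delta_rot": [0, 0, 0], "hand": 60}]}}

```text
time: 0.93
eef_pos: [0.2915, -0.4434, 0.2221]
eef_rot: [-0.001, -3.141, -0.001]
contact_force: [2.0, -0.6, 1.0]
width: 0.0602
finger_force: 0.0
```

>>> {"api": "drive_tool", "payload": {"commands": [{"translation": [-20, 30, 0], "delta_rot": [0, 0, 0], "hand": 60}, {"translation": [-20, 30, 0], "delta_rot": [0, 0, 0], "hand": 60}, {"translation": [-20, 30, 0], "delta_rot": [0, 0, 0], "hand": 60}, {"translation": [-20, 30, 0], "delta_rot": [0, 0, 0], "hand": 60}, {"translation": [0, 0, 0], "delta_rot": [0, 0, 0], "hand": 60}]}}

```text
time: 1.35
eef_pos: [0.3735, -0.3212, 0.2225]
eef_rot: [-0.009, 3.141, 0.001]
contact_force: [-0.6, 0.4, -0.2]
width: 0.0599
finger_force: 0.0
```

>>> {"api": "drive_tool", "payload": {"commands": [{"translation": [-19, 30, 0], "delta_rot": [0, 0, 0], "hand": 60}, {"translation": [-19, 30, 0], "delta_rot": [0, 0, 0], "hand": 60}, {"translation": [-19, 30, 0], "delta_rot": [0, 0, 0], "hand": 60}, {"translation": [-19, 30, 0], "delta_rot": [0, 0, 0], "hand": 60}, {"translation": [-19, 30, 0], "delta_rot": [0, 0, 0], "hand": 60}]}}

```text
time: 1.77
eef_pos: [0.4665, -0.1737, 0.2224]
eef_rot: [-0.001, -3.141, -0.0]
contact_force: [0.8, -0.9, -0.8]
width: 0.0599
finger_force: 0.0
```

>>> {"api": "drive_tool", "payload": {"commands": [{"translation": [-19, 30, 0], "delta_rot": [0, 0, 0], "hand": 60}, {"translation": [-19, 30, 0], "delta_rot": [0, 0, 0], "hand": 60}, {"translation": [-19, 30, 0], "delta_rot": [0, 0, 0], "hand": 60}, {"translation": [-19, 30, 0], "delta_rot": [0, 0, 0], "hand": 60}, {"translation": [-19, 30, 0], "delta_rot": [0, 0, 0], "hand": 60}]}}

```text
time: 2.18
eef_pos: [0.5616, -0.0236, 0.2222]
eef_rot: [-0.0, -3.141, 0.0]
contact_force: [0.3, 0.3, 0.1]
width: 0.06
finger_force: 0.0
```

>>> {"api": "drive_tool", "payload": {"commands": [{"translation": [0, 3, 0], "delta_rot": [0, 0, 0], "hand": 60}, {"translation": [0, 0, 0], "delta_rot": [0, 0, 0], "hand": 60}]}}

```text
time: 2.35
eef_pos: [0.5616, -0.0206, 0.2215]
eef_rot: [0.004, -3.14, 0.0]
contact_force: [-0.1, -0.4, 0.6]
width: 0.06
finger_force: 0.0
```

```bash
python3 - <<'E'
from station import robot
import cv2,numpy as np
c=robot.read_camera("wrist");cv2.imwrite("pics/w1.png",c["image"][:,:,::-1]);np.savez("w1.npz",**c)
print({k:np.round(v,4) for k,v in c.items() if k not in("image","depth")})
E
```

```text
{'fx': np.float64(291.753), 'fy': np.float64(291.753), 'cx': np.float64(257.5093), 'cy': np.float64(190.6485), 'k1': np.float64(-0.0029), 'xyz': array([ 0.4877, -0.0205,  0.3832]), 'attitude': array([2.0744, 2.0784, 0.2834])}
```

View pics/w1.png

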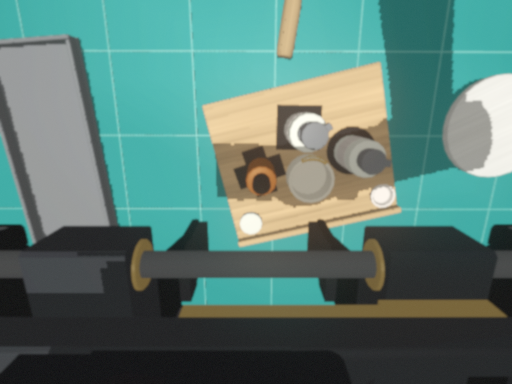

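Wrist view: the dropper is at (262,175), the raised pump at (308,130), the pushed-in pump at (362,155), and the cup at (310,178). This fits the measurements. I'll take the dropper first.

>>> {"api": "drive_tool", "payload": {"commands": [{"translation": [-1.4, 2.6, 30], "delta_rot": [0, 0, 0], "hand": 60}, {"translation": [0, 0, 35], "delta_rot": [0, 0, 0], "hand": 60}, {"translation": [0, 0, 35], "delta_rot": [0, 0, 0], "hand": 60}, {"translation": [0, 0, 30], "delta_rot": [0, 0, 0], "hand": 60}, {"translation": [0, 0, 20], "delta_rot": [0, 0, 0], "hand": 60}]}}

```text
time: 2.82
eef_pos: [0.5599, -0.0214, 0.0697]
eef_rot: [-0.004, -3.137, 0.001]
contact_force: [-0.4, -0.2, -0.2]
width: 0.0601
finger_force: 0.0
```

>>> {"api": "drive_tool", "payload": {"commands": [{"translation": [0, 0, 12], "delta_rot": [0, 0, 0], "hand": 60}, {"translation": [0, 0, 7], "delta_rot": [0, 0, 0], "hand": 60}, {"translation": [0, 0, 0], "delta_rot": [0, 0, 0], "hand": 60}, {"translation": [0, 0, 0], "delta_rot": [0, 0, 0], "hand": 28}, {"translation": [0, 0, 0], "delta_rot": [0, 0, 0], "hand": 28}]}}

```text
time: 3.23
eef_pos: [0.5634, -0.0198, 0.0548]
eef_rot: [0.001, 3.139, 0.001]
contact_force: [0.3, 0.3, 0.3]
width: 0.0532
finger_force: 0.0
```

>>> {"api": "drive_tool", "payload": {"commands": [{"translation": [0, 0, 0], "delta_rot": [0, 0, 0], "hand": 28}, {"translation": [0, 0, 0], "delta_rot": [0, 0, 0], "hand": 28}, {"translation": [0, 0, 0], "delta_rot": [0, 0, 0], "hand": 28}, {"translation": [0, 0, 0], "delta_rot": [0, 0, 0], "hand": 28}]}}

```text
time: 3.57
eef_pos: [0.5632, -0.0193, 0.0543]
eef_rot: [-0.0, 3.14, 0.0]
contact_force: [0.2, 1.4, 2.4]
width: 0.0337
finger_force: 20.0
```

>>> {"api": "drive_tool", "payload": {"commands": [{"translation": [0, 0, -10], "delta_rot": [0, 0, 0], "hand": 28}, {"translation": [0, 0, -25], "delta_rot": [0, 0, 0], "hand": 28}, {"translation": [0, 0, -30], "delta_rot": [0, 0, 0], "hand": 28}, {"translation": [0, 0, -15], "delta_rot": [0, 0, 0], "hand": 28}, {"translation": [-3, -12, 0], "delta_rot": [0, 0, 0], "hand": 28}]}}

```text
time: 3.98
eef_pos: [0.568, -0.0303, 0.1384]
eef_rot: [-0.004, 3.133, 0.002]
contact_force: [0.6, 0.3, -1.2]
width: 0.0335
finger_force: 20.0
```

>>> {"api": "drive_tool", "payload": {"commands": [{"translation": [-7, -25, 0], "delta_rot": [0, 0, 0], "hand": 28}, {"translation": [-7, -32, 0], "delta_rot": [0, 0, 0], "hand": 28}, {"translation": [-7, -34, 0], "delta_rot": [0, 0, 0], "hand": 28}, {"translation": [-8, -34, 0], "delta_rot": [0, 0, 0], "hand": 28}, {"translation": [-8, -34, 0], "delta_rot": [0, 0, 0], "hand": 28}]}}

```text
time: 4.4
eef_pos: [0.6019, -0.1924, 0.1327]
eef_rot: [-0.0, -3.139, -0.001]
contact_force: [0.3, 0.1, -1.4]
width: 0.0334
finger_force: 20.0
```

>>> {"api": "drive_tool", "payload": {"commands": [{"translation": [-8, -34, 0], "delta_rot": [0, 0, 0], "hand": 28}, {"translation": [-8, -30, 0], "delta_rot": [0, 0, 0], "hand": 28}, {"translation": [-4, -20, 0], "delta_rot": [0, 0, 0], "hand": 28}, {"translation": [0, 0, 10], "delta_rot": [0, 0, 0], "hand": 28}, {"translation": [0, 0, 20], "delta_rot": [0, 0, 0], "hand": 28}]}}

```text
time: 4.82
eef_pos: [0.6233, -0.2768, 0.1044]
eef_rot: [0.004, 3.138, -0.002]
contact_force: [0.7, 1.3, -1.7]
width: 0.0332
finger_force: 20.0
```

>>> {"api": "drive_tool", "payload": {"commands": [{"translation": [0, 0, 20], "delta_rot": [0, 0, 0], "hand": 28}, {"translation": [0, 0, 20], "delta_rot": [0, 0, 0], "hand": 28}, {"translation": [0, 0, 10], "delta_rot": [0, 0, 0], "hand": 28}, {"translation": [0, 0, 5], "delta_rot": [0, 0, 0], "hand": 28}, {"translation": [0, 0, 0], "delta_rot": [0, 0, 0], "hand": 28}]}}

```text
time: 5.23
eef_pos: [0.6216, -0.2741, 0.0469]
eef_rot: [-0.0, -3.138, -0.001]
contact_force: [-0.1, 0.3, -0.7]
width: 0.0334
finger_force: 20.0
```

>>> {"api": "drive_tool", "payload": {"commands": [{"translation": [0, 0, 2], "delta_rot": [0, 0, 0], "hand": 28}, {"translation": [0, 0, 2], "delta_rot": [0, 0, 0], "hand": 28}, {"translation": [0, 0, 0], "delta_rot": [0, 0, 0], "hand": 28}]}}

```text
time: 5.48
eef_pos: [0.6231, -0.2745, 0.0454]
eef_rot: [0.0, 3.14, -0.0]
contact_force: [0.2, -0.3, -0.8]
width: 0.0335
finger_force: 20.0
```

>>> {"api": "drive_tool", "payload": {"commands": [{"translation": [0, 0, 1], "delta_rot": [0, 0, 0], "hand": 28}, {"translation": [0, 0, 0], "delta_rot": [0, 0, 0], "hand": 28}]}}

```text
time: 5.65
eef_pos: [0.6229, -0.2745, 0.0441]
eef_rot: [0.0, 3.141, -0.0]
contact_force: [0.7, 0.0, -1.2]
width: 0.0334
finger_force: 20.0
```

>>> {"api": "drive_tool", "payload": {"commands": [{"translation": [0, 0, 1], "delta_rot": [0, 0, 0], "hand": 28}, {"translation": [0, 0, 0], "delta_rot": [0, 0, 0], "hand": 28}]}}

```text
time: 5.82
eef_pos: [0.6226, -0.2745, 0.0426]
eef_rot: [0.0, 3.141, 0.0]
contact_force: [0.2, 0.6, -1.5]
width: 0.0337
finger_force: 20.0
```

>>> {"api": "drive_tool", "payload": {"commands": [{"translation": [0, 0, 1], "delta_rot": [0, 0, 0], "hand": 28}, {"translation": [0, 0, 0], "delta_rot": [0, 0, 0], "hand": 28}]}}

```text
time: 5.98
eef_pos: [0.6226, -0.2745, 0.0414]
eef_rot: [-0.0, -3.142, -0.0]
contact_force: [-0.1, -0.7, -0.3]
width: 0.0337
finger_force: 20.0
```

>>> {"api": "drive_tool", "payload": {"commands": [{"translation": [0, 0, 0], "delta_rot": [0, 0, 0], "hand": 60}, {"translation": [0, 0, 0], "delta_rot": [0, 0, 0], "hand": 60}, {"translation": [0, 0, 0], "delta_rot": [0, 0, 0], "hand": 60}, {"translation": [0, 0, -10], "delta_rot": [0, 0, 0], "hand": 60}, {"translation": [0, 0, -30], "delta_rot": [0, 0, 0], "hand": 60}]}}

```text
time: 6.4
eef_pos: [0.6195, -0.2735, 0.0775]
eef_rot: [-0.002, -3.132, -0.005]
contact_force: [0.0, 0.4, 0.2]
width: 0.0567
finger_force: 0.0
```

>>> {"api": "drive_tool", "payload": {"commands": [{"translation": [0, 0, -35], "delta_rot": [0, 0, 0], "hand": 60}, {"translation": [0, 0, -35], "delta_rot": [0, 0, 0], "hand": 60}, {"translation": [11, 30, 0], "delta_rot": [0, 0, 0], "hand": 60}, {"translation": [11, 30, 0], "delta_rot": [0, 0, 0], "hand": 60}, {"translation": [11, 30, 0], "delta_rot": [0, 0, 0], "hand": 60}]}}

```text
time: 6.82
eef_pos: [0.5896, -0.184, 0.1534]
eef_rot: [0.003, 3.139, -0.0]
contact_force: [0.6, 0.1, -0.1]
width: 0.0601
finger_force: 0.0
```

>>> {"api": "drive_tool", "payload": {"commands": [{"translation": [11, 30, 0], "delta_rot": [0, 0, 0], "hand": 60}, {"translation": [11, 30, 0], "delta_rot": [0, 0, 0], "hand": 60}, {"translation": [11, 30, 0], "delta_rot": [0, 0, 0], "hand": 60}, {"translation": [11, 30, 0], "delta_rot": [0, 0, 0], "hand": 60}, {"translation": [11, 30, 0], "delta_rot": [0, 0, 0], "hand": 60}]}}

```text
time: 7.23
eef_pos: [0.5343, -0.0332, 0.1528]
eef_rot: [0.0, 3.14, 0.0]
contact_force: [1.1, 0.3, -1.2]
width: 0.0604
finger_force: 0.0
```

>>> {"api": "drive_tool", "payload": {"commands": [{"translation": [11, 30, 0], "delta_rot": [0, 0, 0], "hand": 60}, {"translation": [11, 30, 0], "delta_rot": [0, 0, 0], "hand": 60}, {"translation": [0, 4, 0], "delta_rot": [0, 0, 0], "hand": 60}, {"translation": [0, 0, 0], "delta_rot": [0, 0, 0], "hand": 60}, {"translation": [0, 0, 0], "delta_rot": [0, 0, 0], "hand": 60}]}}

```text
time: 7.65
eef_pos: [0.5131, 0.0297, 0.1524]
eef_rot: [-0.001, 3.14, 0.0]
contact_force: [0.3, -0.0, 0.1]
width: 0.0603
finger_force: 0.0
```

>>> {"api": "drive_tool", "payload": {"commands": [{"translation": [1, 0, 15], "delta_rot": [0, 0, 0], "hand": 54}, {"translation": [0, 0, 25], "delta_rot": [0, 0, 0], "hand": 54}, {"translation": [0, 0, 25], "delta_rot": [0, 0, 0], "hand": 54}, {"translation": [0, 0, 20], "delta_rot": [0, 0, 0], "hand": 54}, {"translation": [0, 0, 12], "delta_rot": [0, 0, 0], "hand": 54}]}}

```text
time: 8.07
eef_pos: [0.5109, 0.0278, 0.0525]
eef_rot: [-0.004, -3.139, 0.002]
contact_force: [0.7, 0.3, 0.5]
width: 0.0541
finger_force: 0.0
```

>>> {"api": "drive_tool", "payload": {"commands": [{"translation": [0, 0, 0], "delta_rot": [0, 0, 0], "hand": 54}, {"translation": [0, 0, 0], "delta_rot": [0, 0, 0], "hand": 34}, {"translation": [0, 0, 0], "delta_rot": [0, 0, 0], "hand": 34}, {"translation": [0, 0, 0], "delta_rot": [0, 0, 0], "hand": 34}, {"translation": [0, 0, 0], "delta_rot": [0, 0, 0], "hand": 34}]}}

```text
time: 8.48
eef_pos: [0.5127, 0.0295, 0.0558]
eef_rot: [0.0, 3.139, 0.001]
contact_force: [1.0, -0.3, 1.0]
width: 0.0396
finger_force: 20.0
```

>>> {"api": "drive_tool", "payload": {"commands": [{"translation": [0, 0, 0], "delta_rot": [0, 0, 0], "hand": 34}, {"translation": [0, 0, 0], "delta_rot": [0, 0, 0], "hand": 34}]}}

```text
time: 8.65
eef_pos: [0.5127, 0.0296, 0.0557]
eef_rot: [-0.001, 3.139, 0.001]
contact_force: [-0.0, -0.8, 3.1]
width: 0.0393
finger_force: 20.0
```

>>> {"api": "drive_tool", "payload": {"commands": [{"translation": [0, 0, -10], "delta_rot": [0, 0, 0], "hand": 34}, {"translation": [0, 0, -25], "delta_rot": [0, 0, 0], "hand": 34}, {"translation": [0, 0, -30], "delta_rot": [0, 0, 0], "hand": 34}, {"translation": [0, 0, -25], "delta_rot": [0, 0, 0], "hand": 34}, {"translation": [-1, -15, 0], "delta_rot": [0, 0, 0], "hand": 34}]}}

```text
time: 9.07
eef_pos: [0.516, 0.0165, 0.1505]
eef_rot: [-0.005, 3.131, 0.004]
contact_force: [0.9, -0.8, -1.3]
width: 0.0393
finger_force: 20.0
```

>>> {"api": "drive_tool", "payload": {"commands": [{"translation": [-2, -26, 0], "delta_rot": [0, 0, 0], "hand": 34}, {"translation": [-3, -34, 0], "delta_rot": [0, 0, 0], "hand": 34}, {"translation": [-4, -36, 0], "delta_rot": [0, 0, 0], "hand": 34}, {"translation": [-4, -36, 0], "delta_rot": [0, 0, 0], "hand": 34}, {"translation": [-4, -36, 0], "delta_rot": [0, 0, 0], "hand": 34}]}}

```text
time: 9.48
eef_pos: [0.529, -0.1547, 0.145]
eef_rot: [0.001, -3.141, -0.001]
contact_force: [0.7, 0.6, -0.1]
width: 0.0397
finger_force: 20.0
```

>>> {"api": "drive_tool", "payload": {"commands": [{"translation": [-4, -36, 0], "delta_rot": [0, 0, 0], "hand": 34}, {"translation": [-4, -36, 0], "delta_rot": [0, 0, 0], "hand": 34}, {"translation": [-4, -32, 0], "delta_rot": [0, 0, 0], "hand": 34}, {"translation": [-2, -24, 0], "delta_rot": [0, 0, 0], "hand": 34}, {"translation": [0, 0, 10], "delta_rot": [0, 0, 0], "hand": 34}]}}

```text
time: 9.9
eef_pos: [0.5447, -0.2858, 0.1362]
eef_rot: [0.007, 3.138, -0.003]
contact_force: [-0.6, -0.3, 0.2]
width: 0.0392
finger_force: 20.0
```

>>> {"api": "drive_tool", "payload": {"commands": [{"translation": [0, 0, 25], "delta_rot": [0, 0, 0], "hand": 34}, {"translation": [0, 0, 28], "delta_rot": [0, 0, 0], "hand": 34}, {"translation": [0, 0, 20], "delta_rot": [0, 0, 0], "hand": 34}, {"translation": [0, 0, 10], "delta_rot": [0, 0, 0], "hand": 34}, {"translation": [0, 0, 5], "delta_rot": [0, 0, 0], "hand": 34}]}}

```text
time: 10.32
eef_pos: [0.5423, -0.2806, 0.0448]
eef_rot: [-0.0, -3.138, -0.002]
contact_force: [-0.3, 0.6, -0.3]
width: 0.0393
finger_force: 20.0
```

>>> {"api": "drive_tool", "payload": {"commands": [{"translation": [0, 0, 0], "delta_rot": [0, 0, 0], "hand": 34}, {"translation": [0, 0, 0], "delta_rot": [0, 0, 0], "hand": 34}]}}

```text
time: 10.48
eef_pos: [0.5444, -0.2814, 0.0476]
eef_rot: [-0.001, 3.14, -0.001]
contact_force: [0.3, 0.1, -0.9]
width: 0.0399
finger_force: 20.0
```

>>> {"api": "drive_tool", "payload": {"commands": [{"translation": [0, 0, 2], "delta_rot": [0, 0, 0], "hand": 34}, {"translation": [0, 0, 2], "delta_rot": [0, 0, 0], "hand": 34}, {"translation": [0, 0, 0.5], "delta_rot": [0, 0, 0], "hand": 34}, {"translation": [0, 0, 0], "delta_rot": [0, 0, 0], "hand": 34}, {"translation": [0, 0, 0], "delta_rot": [0, 0, 0], "hand": 34}]}}

```text
time: 10.9
eef_pos: [0.544, -0.2815, 0.0428]
eef_rot: [-0.0, 3.14, -0.0]
contact_force: [0.6, 0.5, 1.6]
width: 0.0396
finger_force: 20.0
```

>>> {"api": "drive_tool", "payload": {"commands": [{"translation": [0, 0, 0], "delta_rot": [0, 0, 0], "hand": 60}, {"translation": [0, 0, 0], "delta_rot": [0, 0, 0], "hand": 60}, {"translation": [0, 0, 0], "delta_rot": [0, 0, 0], "hand": 60}, {"translation": [0, 0, -10], "delta_rot": [0, 0, 0], "hand": 60}, {"translation": [0, 0, -30], "delta_rot": [0, 0, 0], "hand": 60}]}}

```text
time: 11.32
eef_pos: [0.5404, -0.2805, 0.0784]
eef_rot: [-0.002, -3.132, -0.005]
contact_force: [-0.8, 0.7, -0.7]
width: 0.0581
finger_force: 0.0
```

>>> {"api": "drive_tool", "payload": {"commands": [{"translation": [0, 0, -35], "delta_rot": [0, 0, 0], "hand": 60}, {"translation": [0, 0, -35], "delta_rot": [0, 0, 0], "hand": 60}, {"translation": [0, 25, 0], "delta_rot": [0, 0, 0], "hand": 60}, {"translation": [1, 35, 0], "delta_rot": [0, 0, 0], "hand": 60}, {"translation": [1, 35, 0], "delta_rot": [0, 0, 0], "hand": 60}]}}

```text
time: 11.73
eef_pos: [0.5418, -0.1862, 0.1536]
eef_rot: [0.004, 3.139, -0.0]
contact_force: [1.4, 0.1, 0.2]
width: 0.0601
finger_force: 0.0
```

>>> {"api": "drive_tool", "payload": {"commands": [{"translation": [1, 35, 0], "delta_rot": [0, 0, 0], "hand": 60}, {"translation": [1, 35, 0], "delta_rot": [0, 0, 0], "hand": 60}, {"translation": [1, 35, 0], "delta_rot": [0, 0, 0], "hand": 60}, {"translation": [1, 35, 0], "delta_rot": [0, 0, 0], "hand": 60}, {"translation": [0, 35, 0], "delta_rot": [0, 0, 0], "hand": 60}]}}

```text
time: 12.15
eef_pos: [0.5374, -0.0099, 0.153]
eef_rot: [0.0, 3.141, 0.0]
contact_force: [1.1, 0.3, 0.0]
width: 0.0599
finger_force: 0.0
```

>>> {"api": "drive_tool", "payload": {"commands": [{"translation": [0, 35, 0], "delta_rot": [0, 0, 0], "hand": 60}, {"translation": [0, 35, 0], "delta_rot": [0, 0, 0], "hand": 60}, {"translation": [0, 25, 0], "delta_rot": [0, 0, 0], "hand": 60}, {"translation": [0, 10, 0], "delta_rot": [0, 0, 0], "hand": 60}, {"translation": [0, 0, 0], "delta_rot": [0, 0, 0], "hand": 60}]}}

```text
time: 12.57
eef_pos: [0.5379, 0.0955, 0.1527]
eef_rot: [-0.005, 3.14, 0.001]
contact_force: [0.8, -0.2, -0.3]
width: 0.0598
finger_force: 0.0
```

Now the pushed-in pump.

>>> {"api": "drive_tool", "payload": {"commands": [{"translation": [0, -2, 15], "delta_rot": [0, 0, 0], "hand": 56}, {"translation": [0, 0, 25], "delta_rot": [0, 0, 0], "hand": 56}, {"translation": [0, 0, 25], "delta_rot": [0, 0, 0], "hand": 56}, {"translation": [0, 0, 20], "delta_rot": [0, 0, 0], "hand": 56}, {"translation": [0, 0, 12], "delta_rot": [0, 0, 0], "hand": 56}]}}

```text
time: 12.98
eef_pos: [0.5364, 0.0896, 0.0531]
eef_rot: [-0.003, -3.138, 0.002]
contact_force: [-0.1, -0.4, -0.0]
width: 0.0561
finger_force: 0.0
```

>>> {"api": "drive_tool", "payload": {"commands": [{"translation": [0, 0, 0], "delta_rot": [0, 0, 0], "hand": 56}, {"translation": [0, 0, 0], "delta_rot": [0, 0, 0], "hand": 34}, {"translation": [0, 0, 0], "delta_rot": [0, 0, 0], "hand": 34}, {"translation": [0, 0, 0], "delta_rot": [0, 0, 0], "hand": 34}, {"translation": [0, 0, 0], "delta_rot": [0, 0, 0], "hand": 34}]}}

```text
time: 13.4
eef_pos: [0.5387, 0.0918, 0.0564]
eef_rot: [0.0, 3.139, 0.002]
contact_force: [0.6, -0.2, 0.8]
width: 0.0394
finger_force: 20.0
```

>>> {"api": "drive_tool", "payload": {"commands": [{"translation": [0, 0, 0], "delta_rot": [0, 0, 0], "hand": 34}, {"translation": [0, 0, 0], "delta_rot": [0, 0, 0], "hand": 34}]}}

```text
time: 13.57
eef_pos: [0.5387, 0.0918, 0.0564]
eef_rot: [-0.001, 3.139, 0.001]
contact_force: [-0.2, 0.6, 5.0]
width: 0.0395
finger_force: 20.0
```

>>> {"api": "drive_tool", "payload": {"commands": [{"translation": [0, 0, -10], "delta_rot": [0, 0, 0], "hand": 34}, {"translation": [0, 0, -25], "delta_rot": [0, 0, 0], "hand": 34}, {"translation": [0, 0, -30], "delta_rot": [0, 0, 0], "hand": 34}, {"translation": [0, 0, -25], "delta_rot": [0, 0, 0], "hand": 34}, {"translation": [3, -15, 0], "delta_rot": [0, 0, 0], "hand": 34}]}}

```text
time: 13.98
eef_pos: [0.5385, 0.0788, 0.1508]
eef_rot: [-0.005, 3.13, 0.006]
contact_force: [1.1, 0.5, -1.9]
width: 0.0392
finger_force: 20.0
```

>>> {"api": "drive_tool", "payload": {"commands": [{"translation": [5, -28, 0], "delta_rot": [0, 0, 0], "hand": 34}, {"translation": [7, -36, 0], "delta_rot": [0, 0, 0], "hand": 34}, {"translation": [7, -36, 0], "delta_rot": [0, 0, 0], "hand": 34}, {"translation": [7, -36, 0], "delta_rot": [0, 0, 0], "hand": 34}, {"translation": [7, -36, 0], "delta_rot": [0, 0, 0], "hand": 34}]}}

```text
time: 14.4
eef_pos: [0.4998, -0.097, 0.1446]
eef_rot: [0.0, -3.14, -0.001]
contact_force: [0.8, -0.4, -2.2]
width: 0.0392
finger_force: 20.0
```

>>> {"api": "drive_tool", "payload": {"commands": [{"translation": [7, -36, 0], "delta_rot": [0, 0, 0], "hand": 34}, {"translation": [7, -36, 0], "delta_rot": [0, 0, 0], "hand": 34}, {"translation": [7, -36, 0], "delta_rot": [0, 0, 0], "hand": 34}, {"translation": [7, -36, 0], "delta_rot": [0, 0, 0], "hand": 34}, {"translation": [5, -30, 0], "delta_rot": [0, 0, 0], "hand": 34}]}}

```text
time: 14.82
eef_pos: [0.4665, -0.2714, 0.1445]
eef_rot: [-0.002, -3.139, -0.002]
contact_force: [1.4, 0.6, -1.5]
width: 0.0397
finger_force: 20.0
```

>>> {"api": "drive_tool", "payload": {"commands": [{"translation": [3, -18, 0], "delta_rot": [0, 0, 0], "hand": 34}, {"translation": [0, 0, 10], "delta_rot": [0, 0, 0], "hand": 34}, {"translation": [0, 0, 25], "delta_rot": [0, 0, 0], "hand": 34}, {"translation": [0, 0, 28], "delta_rot": [0, 0, 0], "hand": 34}, {"translation": [0, 0, 20], "delta_rot": [0, 0, 0], "hand": 34}]}}

```text
time: 15.23
eef_pos: [0.4634, -0.2864, 0.0594]
eef_rot: [-0.002, -3.138, -0.003]
contact_force: [0.7, 0.4, -1.9]
width: 0.0396
finger_force: 20.0
```

>>> {"api": "drive_tool", "payload": {"commands": [{"translation": [0, 0, 10], "delta_rot": [0, 0, 0], "hand": 34}, {"translation": [0, 0, 5], "delta_rot": [0, 0, 0], "hand": 34}, {"translation": [0, 0, 0], "delta_rot": [0, 0, 0], "hand": 34}, {"translation": [0, 0, 0], "delta_rot": [0, 0, 0], "hand": 34}]}}

```text
time: 15.57
eef_pos: [0.4662, -0.2874, 0.0477]
eef_rot: [-0.001, 3.141, -0.001]
contact_force: [0.6, -0.3, -0.5]
width: 0.0396
finger_force: 20.0
```

>>> {"api": "drive_tool", "payload": {"commands": [{"translation": [0, 0, 2], "delta_rot": [0, 0, 0], "hand": 34}, {"translation": [0, 0, 1.5], "delta_rot": [0, 0, 0], "hand": 34}, {"translation": [0, 0, 0.5], "delta_rot": [0, 0, 0], "hand": 34}, {"translation": [0, 0, 0], "delta_rot": [0, 0, 0], "hand": 34}, {"translation": [0, 0, 0], "delta_rot": [0, 0, 0], "hand": 34}]}}

```text
time: 15.98
eef_pos: [0.4658, -0.2875, 0.0435]
eef_rot: [0.0, 3.141, -0.0]
contact_force: [0.5, 1.0, -0.5]
width: 0.0395
finger_force: 20.0
```

>>> {"api": "drive_tool", "payload": {"commands": [{"translation": [0, 0, 0], "delta_rot": [0, 0, 0], "hand": 60}, {"translation": [0, 0, 0], "delta_rot": [0, 0, 0], "hand": 60}, {"translation": [0, 0, 0], "delta_rot": [0, 0, 0], "hand": 60}, {"translation": [0, 0, -10], "delta_rot": [0, 0, 0], "hand": 60}, {"translation": [0, 0, -35], "delta_rot": [0, 0, 0], "hand": 60}]}}

```text
time: 16.4
eef_pos: [0.4621, -0.2862, 0.0844]
eef_rot: [-0.002, -3.131, -0.006]
contact_force: [-0.3, -0.3, -0.5]
width: 0.0583
finger_force: 0.0
```

>>> {"api": "drive_tool", "payload": {"commands": [{"translation": [0, 0, -40], "delta_rot": [0, 0, 0], "hand": 72}, {"translation": [0, 0, -35], "delta_rot": [0, 0, 0], "hand": 72}, {"translation": [0, 0, -35], "delta_rot": [0, 0, 0], "hand": 72}, {"translation": [-9, 29, 0], "delta_rot": [0, 0, 0], "hand": 72}, {"translation": [-10, 33, 0], "delta_rot": [0, 0, 0], "hand": 72}]}}

```text
time: 16.82
eef_pos: [0.4859, -0.2264, 0.202]
eef_rot: [0.006, 3.134, -0.002]
contact_force: [0.3, -0.4, -1.9]
width: 0.0716
finger_force: 0.0
```

>>> {"api": "drive_tool", "payload": {"commands": [{"translation": [-10, 33, 0], "delta_rot": [0, 0, 0], "hand": 72}, {"translation": [-10, 33, 0], "delta_rot": [0, 0, 0], "hand": 72}, {"translation": [-10, 33, 0], "delta_rot": [0, 0, 0], "hand": 72}, {"translation": [-10, 33, 0], "delta_rot": [0, 0, 0], "hand": 72}, {"translation": [-10, 33, 0], "delta_rot": [0, 0, 0], "hand": 72}]}}

```text
time: 17.23
eef_pos: [0.5349, -0.0589, 0.1993]
eef_rot: [0.0, 3.14, 0.0]
contact_force: [0.6, 0.6, 0.7]
width: 0.0718
finger_force: 0.0
```

>>> {"api": "drive_tool", "payload": {"commands": [{"translation": [-10, 33, 0], "delta_rot": [0, 0, 0], "hand": 72}, {"translation": [-10, 33, 0], "delta_rot": [0, 0, 0], "hand": 72}, {"translation": [-8, 25, 0], "delta_rot": [0, 0, 0], "hand": 72}, {"translation": [-8, 10, 0], "delta_rot": [0, 0, 0], "hand": 72}, {"translation": [0, 0, 0], "delta_rot": [0, 0, 0], "hand": 72}]}}

```text
time: 17.65
eef_pos: [0.5721, 0.0426, 0.1986]
eef_rot: [-0.005, 3.14, 0.0]
contact_force: [1.1, -0.4, -1.1]
width: 0.0721
finger_force: 0.0
```

```bash
python3 - <<'E'
from station import robot
import cv2,numpy as np
for n in("wrist","scene","side"):
    c=robot.read_camera(n);np.savez(n+"2.npz",**c)
    if n=="wrist":cv2.imwrite("pics/w2.png",c["image"][:,:,::-1])
    if n=="scene":cv2.imwrite("pics/s2.png",cv2.resize(c["image"][150:360,50:350],None,fx=2,fy=2)[:,:,::-1])
E
```

```text
(no output)
```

View pics/w2.png

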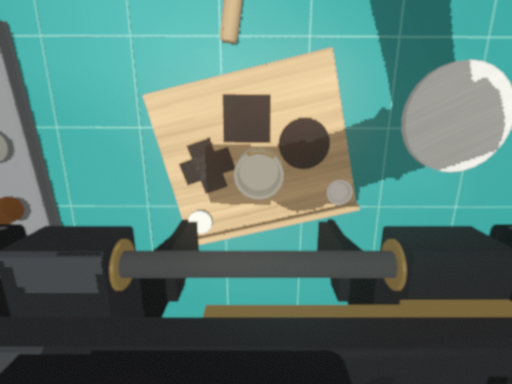

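View pics/s2.png

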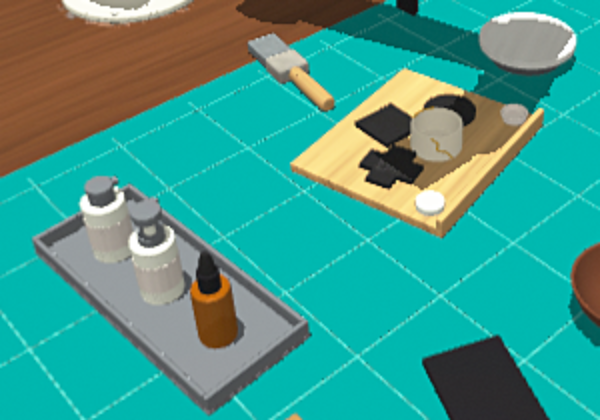

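All three bottles stand upright in the tray. Wrist view: the square is at (247,118), the round at (304,143), the cross at (207,165), the cup at (259,174), and the wheel at (460,115). I'll measure these now.

```bash
python3 - <<'E'
from h import *
w=load("wrist2")
print("cam",np.round(w["xyz"],4))
im=w["image"].astype(int);mx=im.max(2)
m=((mx<62)).astype('uint8');m[228:]=0
k,l,st,ce=cv2.connectedComponentsWithStats(m)
for i in range(1,k):
    x,y,ww,hh,a=st[i]
    if a>500:
        cs,_=cv2.findContours((l==i).astype('uint8'),0,1);h=max(cs,key=cv2.contourArea)
        M=cv2.moments(h);p=plane(w,h[:,0,:],.018)[:,:2]*1000;r=cv2.minAreaRect(p.astype('float32'));q=cv2.minEnclosingCircle(p.astype('float32'))
        mm=plane(w,[[M['m10']/M['m00'],M['m01']/M['m00']]],.018)[0]
        print(st[i],"cen",np.round(mm*1000,1),"rect",np.round(r[0],1),np.round(r[1],1),round(r[2]),"circ",np.round(q[0],1),round(q[1],1))
# other cams: black coasters via depth in board area
for n in("scene2","side2","wrist2"):
    c=load(n);P=cloud(c);im=c["image"].astype(int);mx=im.max(2);x,y,z=P[...,0],P[...,1],P[...,2]
    b=(abs(x-.53)<.1)&(abs(y-.04)<.12)
    m=(b&(mx<70)&(z>.008)&(z<.03)).astype('uint8')
    k,l,st,_=cv2.connectedComponentsWithStats(m)
    for i in range(1,k):
        if st[i,4]>100:
            v,u=np.where(l==i);p=plane(c,np.c_[u,v],.018)[:,:2]*1000;r=cv2.minAreaRect(p.astype('float32'))
            print(n,"coaster",st[i,4],"mean",np.round(p.mean(0),1),"rect",np.round(r[0],1),np.round(r[1],1),round(r[2]))
    # cup rim top
    b=(abs(x-.571)<.05)&(abs(y-.042)<.05)&(z>.038)&(z<.05)
    q=P[b][:,:2].astype('float32')*1000;e=cv2.minEnclosingCircle(q) if len(q) else 0
    print(n,"cup",len(q),e)
    b=(abs(x-.509)<.09)&(abs(y-.264)<.09)&(abs(z-.03)<.006)
    q=P[b][:,:2].astype('float32')*1000;print(n,"wheel",len(q),cv2.minEnclosingCircle(q) if len(q) else 0)
    bt=(abs(x-.545)<.14)&(abs(y+.281)<.055)
    for nm,x0,y0 in(("drop",.6226,-.2745),("up",.544,-.2815),("down",.466,-.2875)):
        b=(np.hypot(x-x0,y-y0)<.03)&(z>.02)
        if b.sum()>20:print(n,nm,b.sum(),np.round(np.nanmax(z[b]),3))
E
```

```text
cam [0.4976 0.0426 0.3601]
[284 144  44  24 625] cen [551.5 100.3  18. ] rect [552.  100.6] [24.  51.7] 13 circ [544.4  98.9] 25.9
scene2 coaster 181 mean [540.1 103.8] rect [540.  103.1] [60.3 42.6] 8
scene2 coaster 779 mean [543.9  -2. ] rect [537.    0.9] [ 64.1 142. ] 55
scene2 cup 182 ((571.3951416015625, 41.17766571044922), 29.34946060180664)
scene2 wheel 1043 ((508.20489501953125, 263.1457214355469), 63.045684814453125)
scene2 drop 694 0.105
scene2 up 902 0.105
scene2 down 754 0.089
side2 coaster 234 mean [561.8 -21.2] rect [561. -21.] [47.8 61.9] 64
side2 coaster 373 mean [508.7  31.9] rect [509.3  31.6] [53.7 57. ] 0
side2 coaster 402 mean [537.2  98.1] rect [537.5  99. ] [56.6 63.4] 21
side2 cup 165 ((570.6427001953125, 43.56370544433594), 30.196199417114258)
side2 wheel 2139 ((505.6590881347656, 262.8517761230469), 62.5687255859375)
side2 drop 238 0.102
side2 up 360 0.108
side2 down 338 0.092
wrist2 coaster 1031 mean [547.   98.5] rect [548.7  98.9] [32.4 56.3] 10
wrist2 coaster 736 mean [566.5  -5.3] rect [568.4  -2.3] [31.9 50. ] 90
wrist2 cup 581 ((568.55810546875, 43.0042610168457), 28.56572151184082)
wrist2 wheel 9546 ((507.03375244140625, 265.58343505859375), 60.85890197753906)
wrist2 drop 334 0.044
```

```bash
python3 - <<'E'
from h import *
w=load("wrist2");im=w["image"].astype(int)
print([list(im[v,u]) for u,v in((247,118),(304,135),(304,155),(207,165),(222,155),(195,172),(300,180),(225,110),(190,185),(275,140))])
for T in(75,90,105):
    m=(im.max(2)<T).astype('uint8');m[215:]=0
    k,l,st,ce=cv2.connectedComponentsWithStats(m)
    for i in range(1,k):
        x,y,ww,hh,a=st[i]
        if a>500 and 150<x<330:
            cs,_=cv2.findContours((l==i).astype('uint8'),0,1);h=max(cs,key=cv2.contourArea)
            v,u=np.where(l==i);p=plane(w,np.c_[u,v],.018)[:,:2]*1000;r=cv2.minAreaRect(p.astype('float32'));q=cv2.minEnclosingCircle(p.astype('float32'))
            print(T,st[i],"cen",np.round(p.mean(0),1),"rect",np.round(r[0],1),np.round(r[1],1),round(r[2]),"circ",np.round(q[0],1),round(q[1],1))
E
```

```text
[[np.int64(83), np.int64(72), np.int64(64)], [np.int64(83), np.int64(71), np.int64(63)], [np.int64(59), np.int64(49), np.int64(42)], [np.int64(68), np.int64(57), np.int64(48)], [np.int64(66), np.int64(54), np.int64(45)], [np.int64(81), np.int64(74), np.int64(66)], [np.int64(143), np.int64(121), np.int64(89)], [np.int64(88), np.int64(75), np.int64(66)], [np.int64(204), np.int64(178), np.int64(136)], [np.int64(232), np.int64(204), np.int64(158)]]
75 [ 280  135   49   33 1097] cen [546.5  98.7] rect [548.4  98.9] [33.7 56.7] 11 circ [537.6  96.9] 28.3
75 [205 146  29  45 861] cen [565.4  -6.1] rect [566.8  -2.8] [32.9 53.4] 89 circ [567.   -9.1] 28.0
90 [ 225   96   44   45 1911] cen [508.9  29.7] rect [508.6  29.9] [48.7 49.9] 0 circ [509.3  30.4] 34.0
90 [ 279  120   50   49 1878] cen [537.6  96.8] rect [538.2  97. ] [57.  55.5] 79 circ [537.9  96.7] 29.0
90 [ 181  140   53   52 1601] cen [563.6 -16. ] rect [563.5 -16.1] [58.2 57.8] 63 circ [564.  -16.7] 31.5
105 [ 224   96   45   46 2037] cen [508.5  29.9] rect [509.2  29.6] [49.8 50.5] 0 circ [508.8  29.8] 34.7
105 [ 279  119   51   50 1972] cen [537.2  96.9] rect [537.8  96.6] [58.  56.5] 47 circ [537.2  96.9] 29.6
105 [ 181  139   54   53 1732] cen [563.3 -16.3] rect [563.6 -16.5] [59.2 59. ] 65 circ [564.  -16.5] 32.2
```

>>> {"api": "drive_tool", "payload": {"commands": [{"translation": [1, 0, 20], "delta_rot": [0, 0, 0], "hand": 74}, {"translation": [0, 0, 35], "delta_rot": [0, 0, 0], "hand": 74}, {"translation": [0, 0, 40], "delta_rot": [0, 0, 0], "hand": 74}, {"translation": [0, 0, 35], "delta_rot": [0, 0, 0], "hand": 74}, {"translation": [0, 0, 20], "delta_rot": [0, 0, 0], "hand": 74}]}}

```text
time: 18.22
eef_pos: [0.5668, 0.0382, 0.0447]
eef_rot: [-0.005, -3.136, 0.002]
contact_force: [0.1, 0.4, -0.6]
width: 0.0739
finger_force: 0.0
```

>>> {"api": "drive_tool", "payload": {"commands": [{"translation": [0, 0, 12], "delta_rot": [0, 0, 0], "hand": 74}, {"translation": [0, 0, 8], "delta_rot": [0, 0, 0], "hand": 74}, {"translation": [0, 0, 3], "delta_rot": [0, 0, 0], "hand": 74}, {"translation": [0, 0, 0], "delta_rot": [0, 0, 0], "hand": 74}, {"translation": [0, 0, 0], "delta_rot": [0, 0, 0], "hand": 74}]}}

```text
time: 18.63
eef_pos: [0.5704, 0.0402, 0.0261]
eef_rot: [0.001, 3.14, 0.001]
contact_force: [-0.6, 0.3, 0.1]
width: 0.0741
finger_force: 0.0
```

>>> {"api": "drive_tool", "payload": {"commands": [{"translation": [0, 0, 2], "delta_rot": [0, 0, 0], "hand": 50}, {"translation": [0, 0, 0], "delta_rot": [0, 0, 0], "hand": 50}, {"translation": [0, 0, 0], "delta_rot": [0, 0, 0], "hand": 50}, {"translation": [0, 0, 0], "delta_rot": [0, 0, 0], "hand": 50}, {"translation": [0, 0, 0], "delta_rot": [0, 0, 0], "hand": 50}], "newtons": 15}}

```text
time: 19.05
eef_pos: [0.5719, 0.0426, 0.0243]
eef_rot: [-0.001, 3.136, 0.005]
contact_force: [1.5, 5.5, 1.4]
width: 0.0557
finger_force: 15.0
```

>>> {"api": "drive_tool", "payload": {"commands": [{"translation": [0, 0, 0], "delta_rot": [0, 0, 0], "hand": 50}, {"translation": [0, 0, 0], "delta_rot": [0, 0, 0], "hand": 50}]}}

```text
time: 19.22
eef_pos: [0.5719, 0.0426, 0.0242]
eef_rot: [-0.001, 3.136, 0.004]
contact_force: [0.1, 5.7, 1.2]
width: 0.056
finger_force: 15.0
```

>>> {"api": "drive_tool", "payload": {"commands": [{"translation": [0, 0, -5], "delta_rot": [0, 0, 0], "hand": 50}, {"translation": [0, 0, -15], "delta_rot": [0, 0, 0], "hand": 50}, {"translation": [0, 0, -20], "delta_rot": [0, 0, 0], "hand": 50}, {"translation": [0, 0, -20], "delta_rot": [0, 0, 0], "hand": 50}, {"translation": [4, 14, 0], "delta_rot": [0, 0, 0], "hand": 50}]}}

```text
time: 19.63
eef_pos: [0.5685, 0.054, 0.0872]
eef_rot: [0.002, 3.134, 0.002]
contact_force: [0.6, -0.8, -0.2]
width: 0.0558
finger_force: 15.0
```

>>> {"api": "drive_tool", "payload": {"commands": [{"translation": [7, 24, 0], "delta_rot": [0, 0, 0], "hand": 50}, {"translation": [9, 30, 0], "delta_rot": [0, 0, 0], "hand": 50}, {"translation": [9, 30, 0], "delta_rot": [0, 0, 0], "hand": 50}, {"translation": [9, 30, 0], "delta_rot": [0, 0, 0], "hand": 50}, {"translation": [9, 30, 0], "delta_rot": [0, 0, 0], "hand": 50}]}}

```text
time: 20.05
eef_pos: [0.5219, 0.1997, 0.0832]
eef_rot: [-0.001, -3.141, -0.0]
contact_force: [-0.1, -0.0, -1.7]
width: 0.0557
finger_force: 15.0
```

>>> {"api": "drive_tool", "payload": {"commands": [{"translation": [8, 30, 0], "delta_rot": [0, 0, 0], "hand": 50}, {"translation": [6, 22, 0], "delta_rot": [0, 0, 0], "hand": 50}, {"translation": [3, 12, 0], "delta_rot": [0, 0, 0], "hand": 50}, {"translation": [0, 0, 0], "delta_rot": [0, 0, 0], "hand": 50}, {"translation": [0, 0, 0], "delta_rot": [0, 0, 0], "hand": 50}]}}

```text
time: 20.47
eef_pos: [0.5054, 0.2625, 0.0829]
eef_rot: [0.001, -3.141, 0.001]
contact_force: [-0.0, -1.2, -1.5]
width: 0.0558
finger_force: 15.0
```

```bash
python3 - <<'E'
from station import robot
from h import *
print(np.round(robot.get_state()["eef_pos"],4))
for n in("scene","side","wrist"):
    c=robot.read_camera(n);P=cloud(c);x,y,z=P[...,0],P[...,1],P[...,2];im=c["image"].astype(int)
    b=(np.hypot(x-.507,y-.264)<.075)&(abs(z-.03)<.005)&(np.ptp(im,axis=2)<40)
    m=b.astype('uint8');cs,_=cv2.findContours(m,0,1);h=np.vstack([k for k in cs if cv2.contourArea(k)>20])
    p=plane(c,h[:,0],.03)[:,:2]*1000
    print(n,"wheel",b.sum(),cv2.minEnclosingCircle(p.astype('float32')),p.min(0),p.max(0))
E
```

```text
[0.5054 0.2625 0.0829]
scene wheel 983 ((512.4423828125, 261.07916259765625), 63.143733978271484) [449.96971811 199.32649736] [573.4268262 323.0754147]
side wheel 1487 ((505.8045654296875, 266.5928955078125), 61.408206939697266) [447.49867011 205.71928326] [565.33192213 327.68587028]
wrist wheel 8986 ((506.3406066894531, 265.27471923828125), 59.566036224365234) [446.78433452 205.87885171] [529.17701901 324.83593027]
```

>>> {"api": "drive_tool", "payload": {"commands": [{"translation": [-2, 2, 8], "delta_rot": [0, 0, 0], "hand": 50}, {"translation": [0, 0, 12], "delta_rot": [0, 0, 0], "hand": 50}, {"translation": [0, 0, 10], "delta_rot": [0, 0, 0], "hand": 50}, {"translation": [0, 0, 5], "delta_rot": [0, 0, 0], "hand": 50}, {"translation": [0, 0, 2], "delta_rot": [0, 0, 0], "hand": 50}]}}

```text
time: 21.03
eef_pos: [0.5072, 0.2635, 0.0445]
eef_rot: [-0.002, -3.139, 0.003]
contact_force: [-0.6, -0.1, -1.1]
width: 0.0554
finger_force: 15.0
```

>>> {"api": "drive_tool", "payload": {"commands": [{"translation": [0, 0, 1], "delta_rot": [0, 0, 0], "hand": 50}, {"translation": [0, 0, 0.5], "delta_rot": [0, 0, 0], "hand": 50}, {"translation": [0, 0, 0], "delta_rot": [0, 0, 0], "hand": 50}, {"translation": [0, 0, 0], "delta_rot": [0, 0, 0], "hand": 50}]}}

```text
time: 21.37
eef_pos: [0.508, 0.2648, 0.045]
eef_rot: [0.0, 3.141, 0.001]
contact_force: [0.2, -0.6, -0.7]
width: 0.0559
finger_force: 15.0
```

>>> {"api": "drive_tool", "payload": {"commands": [{"translation": [0, 0, 1.5], "delta_rot": [0, 0, 0], "hand": 50}, {"translation": [0, 0, 0], "delta_rot": [0, 0, 0], "hand": 50}, {"translation": [0, 0, 0], "delta_rot": [0, 0, 0], "hand": 50}]}}

```text
time: 21.62
eef_pos: [0.5077, 0.2646, 0.0432]
eef_rot: [0.0, 3.141, 0.0]
contact_force: [0.1, 0.2, -1.8]
width: 0.0561
finger_force: 15.0
```

>>> {"api": "drive_tool", "payload": {"commands": [{"translation": [0, 0, 1], "delta_rot": [0, 0, 0], "hand": 50}, {"translation": [0, 0, 0], "delta_rot": [0, 0, 0], "hand": 50}, {"translation": [0, 0, 0], "delta_rot": [0, 0, 0], "hand": 50}]}}

```text
time: 21.87
eef_pos: [0.5078, 0.2646, 0.0421]
eef_rot: [0.0, 3.141, 0.0]
contact_force: [-0.3, -0.6, -0.4]
width: 0.0559
finger_force: 15.0
```

>>> {"api": "drive_tool", "payload": {"commands": [{"translation": [0, 0, 0.5], "delta_rot": [0, 0, 0], "hand": 50}, {"translation": [0, 0, 0], "delta_rot": [0, 0, 0], "hand": 50}, {"translation": [0, 0, 0], "delta_rot": [0, 0, 0], "hand": 50}]}}

```text
time: 22.12
eef_pos: [0.5079, 0.2647, 0.0421]
eef_rot: [-0.0, 3.141, 0.0]
contact_force: [-1.7, 0.1, 3.2]
width: 0.0554
finger_force: 15.0
```

>>> {"api": "drive_tool", "payload": {"commands": [{"translation": [0, 0, 0], "delta_rot": [0, 0, 0], "hand": 74}, {"translation": [0, 0, 0], "delta_rot": [0, 0, 0], "hand": 74}, {"translation": [0, 0, 0], "delta_rot": [0, 0, 0], "hand": 74}, {"translation": [0, 0, -15], "delta_rot": [0, 0, 0], "hand": 74}, {"translation": [0, 0, -33], "delta_rot": [0, 0, 0], "hand": 74}]}}

```text
time: 22.53
eef_pos: [0.5051, 0.2624, 0.0856]
eef_rot: [-0.002, -3.133, 0.01]
contact_force: [0.1, 0.2, -0.9]
width: 0.0729
finger_force: 0.0
```

>>> {"api": "drive_tool", "payload": {"commands": [{"translation": [0, 0, -35], "delta_rot": [0, 0, 0], "hand": 60}, {"translation": [0, 0, -35], "delta_rot": [0, 0, 0], "hand": 60}, {"translation": [0, -30, 0], "delta_rot": [0, 0, 0], "hand": 60}, {"translation": [-2, -36, 0], "delta_rot": [0, 0, 0], "hand": 60}, {"translation": [-2, -36, 0], "delta_rot": [0, 0, 0], "hand": 60}]}}

```text
time: 22.95
eef_pos: [0.5116, 0.162, 0.1601]
eef_rot: [-0.002, 3.14, 0.002]
contact_force: [-0.2, -1.1, -1.0]
width: 0.0604
finger_force: 0.0
```

>>> {"api": "drive_tool", "payload": {"commands": [{"translation": [-3, -36, 0], "delta_rot": [0, 0, 0], "hand": 60}, {"translation": [-3, -36, 0], "delta_rot": [0, 0, 0], "hand": 60}, {"translation": [-3, -36, 0], "delta_rot": [0, 0, 0], "hand": 60}, {"translation": [-3, -36, 0], "delta_rot": [0, 0, 0], "hand": 60}, {"translation": [-3, -36, 0], "delta_rot": [0, 0, 0], "hand": 60}]}}

```text
time: 23.37
eef_pos: [0.5264, -0.0192, 0.1595]
eef_rot: [0.0, 3.141, 0.0]
contact_force: [0.9, -0.2, -0.0]
width: 0.0599
finger_force: 0.0
```

>>> {"api": "drive_tool", "payload": {"commands": [{"translation": [-3, -36, 0], "delta_rot": [0, 0, 0], "hand": 60}, {"translation": [-3, -36, 0], "delta_rot": [0, 0, 0], "hand": 60}, {"translation": [-3, -36, 0], "delta_rot": [0, 0, 0], "hand": 60}, {"translation": [-3, -36, 0], "delta_rot": [0, 0, 0], "hand": 60}, {"translation": [-3, -36, 0], "delta_rot": [0, 0, 0], "hand": 60}]}}

```text
time: 23.78
eef_pos: [0.5414, -0.1993, 0.1593]
eef_rot: [-0.0, -3.141, -0.0]
contact_force: [0.4, 1.1, -0.3]
width: 0.0599
finger_force: 0.0
```

>>> {"api": "drive_tool", "payload": {"commands": [{"translation": [-2, -36, 0], "delta_rot": [0, 0, 0], "hand": 60}, {"translation": [0, -30, 0], "delta_rot": [0, 0, 0], "hand": 60}, {"translation": [0, -18, 0], "delta_rot": [0, 0, 0], "hand": 60}, {"translation": [0, 0, 0], "delta_rot": [0, 0, 0], "hand": 60}, {"translation": [0, 0, 0], "delta_rot": [0, 0, 0], "hand": 60}]}}

```text
time: 24.2
eef_pos: [0.5431, -0.2824, 0.1587]
eef_rot: [-0.004, -3.141, -0.001]
contact_force: [-0.7, 0.6, -0.4]
width: 0.0598
finger_force: 0.0
```

```bash
python3 - <<'E'
from station import robot
from h import *
for n in("scene","side","wrist"):
    c=robot.read_camera(n);np.savez(n+"3.npz",**c)
P=load("scene3");cv2.imwrite("pics/s3.png",cv2.resize(P["image"][140:360,50:350],None,fx=2,fy=2)[:,:,::-1])
for n in("scene3","side3"):
    c=load(n);P=cloud(c);x,y,z=P[...,0],P[...,1],P[...,2];im=c["image"].astype(int)
    b=(np.hypot(x-.508,y-.2647)<.045)&(z>.056)&(z<.07);q=(P[b][:,:2]*1000).astype('float32')
    print(n,"cup",cv2.minEnclosingCircle(q),np.nanpercentile(P[b][:,2],95))
    b=(np.hypot(x-.508,y-.2647)<.08)&(abs(z-.03)<.005)&(np.ptp(im,axis=2)<40);q=(P[b][:,:2]*1000).astype('float32')
    print(n,"wheel",cv2.minEnclosingCircle(q))
    m=((abs(x-.53)<.1)&(abs(y-.04)<.12)&(im.max(2)<95)&(np.ptp(im,axis=2)<30)&(z>.008)&(z<.03)).astype('uint8')
    k,l,st,_=cv2.connectedComponentsWithStats(m)
    for i in range(1,k):
        if st[i,4]>100:
            v,u=np.where(l==i);p=plane(c,np.c_[u,v],.018)[:,:2]*1000;r=cv2.minAreaRect(p.astype('float32'))
            print(n,"coaster",st[i,4],"mean",np.round(p.mean(0),1),"rect",np.round(r[0],1),np.round(r[1],1),round(r[2]))
E
```

```text
scene3 cup ((507.01275634765625, 263.1628112792969), 29.847660064697266) 0.0629958641018286
scene3 wheel ((508.6201171875, 263.7019348144531), 62.29051208496094)
scene3 coaster 345 mean [542.3  91.5] rect [542.3  92.2] [56.8 57.6] 46
scene3 coaster 831 mean [ 5.431e+02 -5.000e-01] rect [540.3   3.2] [ 70.9 146. ] 51
side3 cup ((506.05462646484375, 264.1741027832031), 28.94936752319336) 0.06406491518073429
side3 wheel ((506.9221496582031, 265.01708984375), 61.21702194213867)
side3 coaster 338 mean [564.2 -17.5] rect [563.9 -18.2] [64.9 64. ] 62
side3 coaster 384 mean [508.3  31.4] rect [508.5  30.5] [59.6 53.5] 89
side3 coaster 394 mean [536.6  98.3] rect [537.   97.2] [54.5 60.3] 21
```

View pics/s3.png

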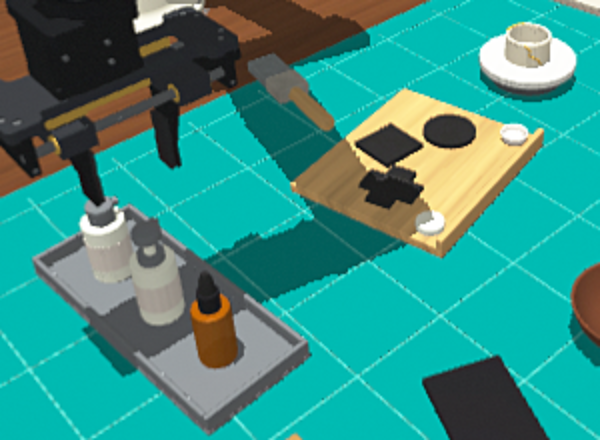

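The cup sits in the middle of the wheel (scene zoom (528,45)). The bottles are upright in the tray, and the coasters are clear at (388,143), (450,130) and (390,187). Next I'll fetch the raised pump.

>>> {"api": "drive_tool", "payload": {"commands": [{"translation": [0, 0, 20], "delta_rot": [0, 0, 0], "hand": 60}, {"translation": [0, 0, 30], "delta_rot": [0, 0, 0], "hand": 60}, {"translation": [0, 0, 30], "delta_rot": [0, 0, 0], "hand": 60}, {"translation": [0, 0, 22], "delta_rot": [0, 0, 0], "hand": 60}, {"translation": [0, 0, 12], "delta_rot": [0, 0, 0], "hand": 60}]}}

```text
time: 24.77
eef_pos: [0.542, -0.2795, 0.0426]
eef_rot: [0.002, -3.137, -0.003]
contact_force: [0.2, -0.2, 0.4]
width: 0.06
finger_force: 0.0
```

>>> {"api": "drive_tool", "payload": {"commands": [{"translation": [0, 0, 0], "delta_rot": [0, 0, 0], "hand": 60}, {"translation": [0, 0, 0], "delta_rot": [0, 0, 0], "hand": 34}, {"translation": [0, 0, 0], "delta_rot": [0, 0, 0], "hand": 34}, {"translation": [0, 0, 0], "delta_rot": [0, 0, 0], "hand": 34}, {"translation": [0, 0, 0], "delta_rot": [0, 0, 0], "hand": 34}], "newtons": 20}}

```text
time: 25.18
eef_pos: [0.5445, -0.2815, 0.047]
eef_rot: [-0.0, 3.139, -0.001]
contact_force: [0.0, 0.3, -1.4]
width: 0.0413
finger_force: 0.0
```

>>> {"api": "drive_tool", "payload": {"commands": [{"translation": [0, 0, 0], "delta_rot": [0, 0, 0], "hand": 34}, {"translation": [0, 0, 0], "delta_rot": [0, 0, 0], "hand": 34}, {"translation": [0, 0, 0], "delta_rot": [0, 0, 0], "hand": 34}]}}

```text
time: 25.43
eef_pos: [0.5445, -0.2815, 0.0469]
eef_rot: [-0.0, 3.139, -0.001]
contact_force: [-0.4, 2.4, 5.3]
width: 0.0393
finger_force: 20.0
```

>>> {"api": "drive_tool", "payload": {"commands": [{"translation": [0, 0, 0], "delta_rot": [0, 0, 0], "hand": 50}, {"translation": [0, 0, 0], "delta_rot": [0, 0, 0], "hand": 50}, {"translation": [0, 0, 4], "delta_rot": [0, 0, 0], "hand": 50}, {"translation": [0, 0, 0], "delta_rot": [0, 0, 0], "hand": 50}, {"translation": [0, 0, 0], "delta_rot": [0, 0, 0], "hand": 34}]}}

```text
time: 25.85
eef_pos: [0.543, -0.2815, 0.0407]
eef_rot: [-0.001, -3.14, -0.001]
contact_force: [-0.6, -0.0, -0.5]
width: 0.0475
finger_force: 0.0
```

>>> {"api": "drive_tool", "payload": {"commands": [{"translation": [0, 0, 0], "delta_rot": [0, 0, 0], "hand": 34}, {"translation": [0, 0, 0], "delta_rot": [0, 0, 0], "hand": 34}, {"translation": [0, 0, 0], "delta_rot": [0, 0, 0], "hand": 34}, {"translation": [0, 0, 0], "delta_rot": [0, 0, 0], "hand": 34}, {"translation": [0, 0, 0], "delta_rot": [0, 0, 0], "hand": 34}]}}

```text
time: 26.27
eef_pos: [0.5435, -0.2814, 0.0414]
eef_rot: [-0.0, -3.141, -0.0]
contact_force: [0.8, 0.1, -0.7]
width: 0.0395
finger_force: 20.0
```

>>> {"api": "drive_tool", "payload": {"commands": [{"translation": [0, 0, -10], "delta_rot": [0, 0, 0], "hand": 34}, {"translation": [0, 0, -25], "delta_rot": [0, 0, 0], "hand": 34}, {"translation": [0, 0, -30], "delta_rot": [0, 0, 0], "hand": 34}, {"translation": [0, 0, -25], "delta_rot": [0, 0, 0], "hand": 34}, {"translation": [0, 15, 0], "delta_rot": [0, 0, 0], "hand": 34}]}}

```text
time: 26.68
eef_pos: [0.5474, -0.2694, 0.1388]
eef_rot: [0.001, 3.13, -0.008]
contact_force: [1.7, 0.0, 0.5]
width: 0.0399
finger_force: 20.0
```

>>> {"api": "drive_tool", "payload": {"commands": [{"translation": [0, 28, 0], "delta_rot": [0, 0, 0], "hand": 34}, {"translation": [1, 36, 0], "delta_rot": [0, 0, 0], "hand": 34}, {"translation": [1, 36, 0], "delta_rot": [0, 0, 0], "hand": 34}, {"translation": [1, 36, 0], "delta_rot": [0, 0, 0], "hand": 34}, {"translation": [1, 36, 0], "delta_rot": [0, 0, 0], "hand": 34}]}}

```text
time: 27.1
eef_pos: [0.5395, -0.0931, 0.1326]
eef_rot: [0.001, 3.14, 0.0]
contact_force: [1.4, -0.6, -1.0]
width: 0.0397
finger_force: 20.0
```

>>> {"api": "drive_tool", "payload": {"commands": [{"translation": [1, 36, 0], "delta_rot": [0, 0, 0], "hand": 34}, {"translation": [0, 36, 0], "delta_rot": [0, 0, 0], "hand": 34}, {"translation": [0, 36, 0], "delta_rot": [0, 0, 0], "hand": 34}, {"translation": [0, 36, 0], "delta_rot": [0, 0, 0], "hand": 34}, {"translation": [0, 28, 0], "delta_rot": [0, 0, 0], "hand": 34}]}}

```text
time: 27.52
eef_pos: [0.5387, 0.08, 0.1327]
eef_rot: [-0.002, 3.14, 0.001]
contact_force: [0.5, -0.6, -0.0]
width: 0.0392
finger_force: 20.0
```

>>> {"api": "drive_tool", "payload": {"commands": [{"translation": [0, 18, 0], "delta_rot": [0, 0, 0], "hand": 34}, {"translation": [0, 0, 10], "delta_rot": [0, 0, 0], "hand": 34}, {"translation": [0, 0, 20], "delta_rot": [0, 0, 0], "hand": 34}, {"translation": [0, 0, 20], "delta_rot": [0, 0, 0], "hand": 34}, {"translation": [0, 0, 10], "delta_rot": [0, 0, 0], "hand": 34}]}}

```text
time: 27.93
eef_pos: [0.5372, 0.0946, 0.0697]
eef_rot: [-0.001, -3.138, 0.002]
contact_force: [-0.8, 0.3, -1.1]
width: 0.0395
finger_force: 20.0
```

>>> {"api": "drive_tool", "payload": {"commands": [{"translation": [0, 0, 5], "delta_rot": [0, 0, 0], "hand": 34}, {"translation": [0, 0, 0], "delta_rot": [0, 0, 0], "hand": 34}, {"translation": [0, 0, 0], "delta_rot": [0, 0, 0], "hand": 34}, {"translation": [0, 0, 0], "delta_rot": [0, 0, 0], "hand": 34}]}}

```text
time: 28.27
eef_pos: [0.5396, 0.0955, 0.0677]
eef_rot: [0.001, 3.14, 0.001]
contact_force: [0.3, -0.1, -0.1]
width: 0.0392
finger_force: 20.0
```

```bash
python3 - <<'E'
from station import robot
from h import *
print(robot.get_state()["eef_pos"])
A=[]
for n in("scene","side"):
    c=robot.read_camera(n);np.savez(n+"4.npz",**c)
a=load("scene4")["image"][150:275,190:330];b=load("side4")["image"][150:275,205:345]
cv2.imwrite("pics/p4.png",cv2.resize(np.hstack([a,b]),(800,357),interpolation=2)[:,:,::-1])
E
```

```text
[0.53958847 0.09553808 0.0676528 ]
```

View pics/p4.png

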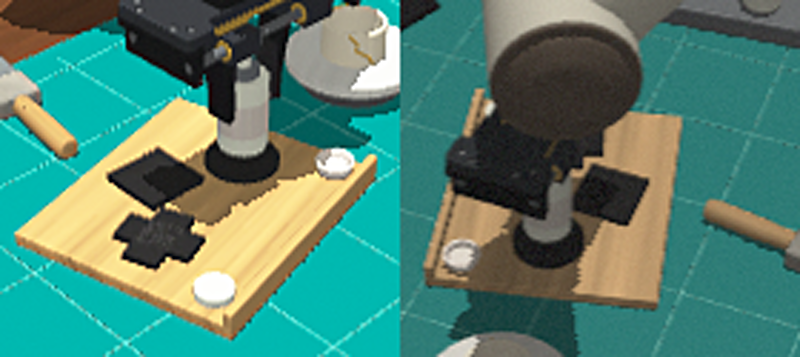

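The raised pump is above the round coaster and looks centred in both halves ((242,155) and (548,240)). I'll lower it.

>>> {"api": "drive_tool", "payload": {"commands": [{"translation": [1, 0, 5], "delta_rot": [0, 0, 0], "hand": 34}, {"translation": [0, 0, 4], "delta_rot": [0, 0, 0], "hand": 34}, {"translation": [0, 0, 2], "delta_rot": [0, 0, 0], "hand": 34}, {"translation": [0, 0, 0], "delta_rot": [0, 0, 0], "hand": 34}, {"translation": [0, 0, 0], "delta_rot": [0, 0, 0], "hand": 34}]}}

```text
time: 28.78
eef_pos: [0.5376, 0.0955, 0.0553]
eef_rot: [-0.0, -3.141, 0.001]
contact_force: [-0.0, 0.2, -1.0]
width: 0.0396
finger_force: 20.0
```

>>> {"api": "drive_tool", "payload": {"commands": [{"translation": [0, 0, 1], "delta_rot": [0, 0, 0], "hand": 34}, {"translation": [0, 0, 0], "delta_rot": [0, 0, 0], "hand": 34}, {"translation": [0, 0, 0], "delta_rot": [0, 0, 0], "hand": 34}]}}

```text
time: 29.03
eef_pos: [0.5377, 0.0955, 0.0546]
eef_rot: [0.0, 3.142, 0.0]
contact_force: [-0.7, 0.6, -0.7]
width: 0.0392
finger_force: 20.0
```

>>> {"api": "drive_tool", "payload": {"commands": [{"translation": [0, 0, 1], "delta_rot": [0, 0, 0], "hand": 34}, {"translation": [0, 0, 0], "delta_rot": [0, 0, 0], "hand": 34}, {"translation": [0, 0, 0], "delta_rot": [0, 0, 0], "hand": 34}]}}

```text
time: 29.28
eef_pos: [0.538, 0.0956, 0.0542]
eef_rot: [-0.0, 3.141, 0.0]
contact_force: [-1.2, -0.4, 4.2]
width: 0.0393
finger_force: 20.0
```

>>> {"api": "drive_tool", "payload": {"commands": [{"translation": [0, 0, 0], "delta_rot": [0, 0, 0], "hand": 56}, {"translation": [0, 0, 0], "delta_rot": [0, 0, 0], "hand": 56}, {"translation": [0, 0, 0], "delta_rot": [0, 0, 0], "hand": 56}, {"translation": [0, 0, -10], "delta_rot": [0, 0, 0], "hand": 56}, {"translation": [0, 0, -30], "delta_rot": [0, 0, 0], "hand": 56}]}}

```text
time: 29.7
eef_pos: [0.5347, 0.0943, 0.0903]
eef_rot: [-0.002, -3.132, 0.005]
contact_force: [0.8, -0.1, 0.5]
width: 0.0551
finger_force: 0.0
```

>>> {"api": "drive_tool", "payload": {"commands": [{"translation": [0, 0, -35], "delta_rot": [0, 0, 0], "hand": 60}, {"translation": [0, 0, -30], "delta_rot": [0, 0, 0], "hand": 60}, {"translation": [5, -28, 0], "delta_rot": [0, 0, 0], "hand": 60}, {"translation": [7, -36, 0], "delta_rot": [0, 0, 0], "hand": 60}, {"translation": [7, -36, 0], "delta_rot": [0, 0, 0], "hand": 60}]}}

```text
time: 30.12
eef_pos: [0.5188, -0.0049, 0.16]
eef_rot: [-0.003, 3.139, 0.001]
contact_force: [1.2, -0.3, 0.2]
width: 0.0599
finger_force: 0.0
```

>>> {"api": "drive_tool", "payload": {"commands": [{"translation": [7, -36, 0], "delta_rot": [0, 0, 0], "hand": 60}, {"translation": [7, -36, 0], "delta_rot": [0, 0, 0], "hand": 60}, {"translation": [7, -36, 0], "delta_rot": [0, 0, 0], "hand": 60}, {"translation": [7, -36, 0], "delta_rot": [0, 0, 0], "hand": 60}, {"translation": [7, -36, 0], "delta_rot": [0, 0, 0], "hand": 60}]}}

```text
time: 30.53
eef_pos: [0.4831, -0.1861, 0.1594]
eef_rot: [-0.0, 3.14, -0.0]
contact_force: [1.3, 0.5, -0.3]
width: 0.06
finger_force: 0.0
```

>>> {"api": "drive_tool", "payload": {"commands": [{"translation": [7, -36, 0], "delta_rot": [0, 0, 0], "hand": 60}, {"translation": [6, -36, 0], "delta_rot": [0, 0, 0], "hand": 60}, {"translation": [5, -31, 0], "delta_rot": [0, 0, 0], "hand": 60}, {"translation": [0, 0, 0], "delta_rot": [0, 0, 0], "hand": 60}, {"translation": [0, 0, 0], "delta_rot": [0, 0, 0], "hand": 60}]}}

```text
time: 30.95
eef_pos: [0.465, -0.2889, 0.1588]
eef_rot: [0.006, 3.141, 0.0]
contact_force: [-1.1, 0.9, -0.6]
width: 0.0601
finger_force: 0.0
```

```bash
python3 - <<'E'
from station import robot
from h import *
print(robot.get_state()["eef_pos"])
for n in("scene","side"):
    c=robot.read_camera(n);np.savez(n+"5.npz",**c)
a=load("scene5")["image"][150:275,190:330];b=load("side5")["image"][150:275,205:345]
cv2.imwrite("pics/p5.png",cv2.resize(np.hstack([a,b]),(800,357),interpolation=2)[:,:,::-1])
E
```

```text
[ 0.46503082 -0.28893798  0.1588063 ]
```

View pics/p5.png

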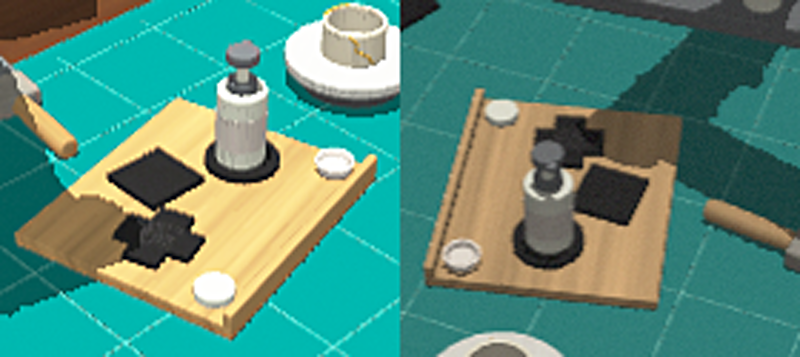

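The raised pump stands centred on the round coaster. Next I'll take the pushed-in pump.

>>> {"api": "drive_tool", "payload": {"commands": [{"translation": [-1, 1.5, 20], "delta_rot": [0, 0, 0], "hand": 60}, {"translation": [0, 0, 30], "delta_rot": [0, 0, 0], "hand": 60}, {"translation": [0, 0, 30], "delta_rot": [0, 0, 0], "hand": 60}, {"translation": [0, 0, 25], "delta_rot": [0, 0, 0], "hand": 60}, {"translation": [0, 0, 13], "delta_rot": [0, 0, 0], "hand": 60}]}}

```text
time: 31.47
eef_pos: [0.4653, -0.2838, 0.0379]
eef_rot: [0.003, -3.137, -0.003]
contact_force: [1.2, -0.2, 0.2]
width: 0.06
finger_force: 0.0
```

>>> {"api": "drive_tool", "payload": {"commands": [{"translation": [0, 0, 0], "delta_rot": [0, 0, 0], "hand": 50}, {"translation": [0, 0, 0], "delta_rot": [0, 0, 0], "hand": 50}, {"translation": [0, 0, 0], "delta_rot": [0, 0, 0], "hand": 50}]}}

```text
time: 31.72
eef_pos: [0.468, -0.2856, 0.0419]
eef_rot: [-0.003, 3.139, -0.001]
contact_force: [-0.9, -0.7, 0.2]
width: 0.0516
finger_force: 0.0
```

>>> {"api": "drive_tool", "payload": {"commands": [{"translation": [2, -1.5, 0], "delta_rot": [0, 0, 0], "hand": 50}, {"translation": [0, 0, 0], "delta_rot": [0, 0, 0], "hand": 50}, {"translation": [0, 0, 0], "delta_rot": [0, 0, 0], "hand": 34}, {"translation": [0, 0, 0], "delta_rot": [0, 0, 0], "hand": 34}, {"translation": [0, 0, 0], "delta_rot": [0, 0, 0], "hand": 34}]}}

```text
time: 32.13
eef_pos: [0.4648, -0.2876, 0.0411]
eef_rot: [0.001, 3.141, -0.0]
contact_force: [-0.2, 1.7, 1.8]
width: 0.0395
finger_force: 20.0
```

>>> {"api": "drive_tool", "payload": {"commands": [{"translation": [0, 0, 0], "delta_rot": [0, 0, 0], "hand": 34}, {"translation": [0, 0, 0], "delta_rot": [0, 0, 0], "hand": 34}, {"translation": [0, 0, 0], "delta_rot": [0, 0, 0], "hand": 34}]}}

```text
time: 32.38
eef_pos: [0.4649, -0.2876, 0.0411]
eef_rot: [-0.0, 3.141, -0.001]
contact_force: [-0.9, 1.6, 4.5]
width: 0.0396
finger_force: 20.0
```

>>> {"api": "drive_tool", "payload": {"commands": [{"translation": [0, 0, -10], "delta_rot": [0, 0, 0], "hand": 34}, {"translation": [0, 0, -25], "delta_rot": [0, 0, 0], "hand": 34}, {"translation": [0, 0, -35], "delta_rot": [0, 0, 0], "hand": 34}, {"translation": [0, 0, -25], "delta_rot": [0, 0, 0], "hand": 34}, {"translation": [-2, 15, 0], "delta_rot": [0, 0, 0], "hand": 34}]}}

```text
time: 32.8
eef_pos: [0.4699, -0.2751, 0.1415]
eef_rot: [0.002, 3.131, -0.008]
contact_force: [1.5, -0.5, -0.5]
width: 0.0395
finger_force: 20.0
```

>>> {"api": "drive_tool", "payload": {"commands": [{"translation": [-4, 28, 0], "delta_rot": [0, 0, 0], "hand": 34}, {"translation": [-5, 36, 0], "delta_rot": [0, 0, 0], "hand": 34}, {"translation": [-5, 36, 0], "delta_rot": [0, 0, 0], "hand": 34}, {"translation": [-5, 36, 0], "delta_rot": [0, 0, 0], "hand": 34}, {"translation": [-5, 36, 0], "delta_rot": [0, 0, 0], "hand": 34}]}}

```text
time: 33.22
eef_pos: [0.4901, -0.099, 0.1356]
eef_rot: [-0.002, -3.141, -0.0]
contact_force: [1.2, 0.8, -1.4]
width: 0.0394
finger_force: 20.0
```

>>> {"api": "drive_tool", "payload": {"commands": [{"translation": [-5, 36, 0], "delta_rot": [0, 0, 0], "hand": 34}, {"translation": [-5, 36, 0], "delta_rot": [0, 0, 0], "hand": 34}, {"translation": [-4, 28, 0], "delta_rot": [0, 0, 0], "hand": 34}, {"translation": [-3, 19, 0], "delta_rot": [0, 0, 0], "hand": 34}, {"translation": [-1, 10, 0], "delta_rot": [0, 0, 0], "hand": 34}]}}

```text
time: 33.63
eef_pos: [0.5088, 0.0307, 0.1356]
eef_rot: [-0.004, 3.142, 0.0]
contact_force: [-0.0, -0.6, -0.8]
width: 0.0395
finger_force: 20.0
```

>>> {"api": "drive_tool", "payload": {"commands": [{"translation": [0, 0, 10], "delta_rot": [0, 0, 0], "hand": 34}, {"translation": [0, 0, 20], "delta_rot": [0, 0, 0], "hand": 34}, {"translation": [0, 0, 20], "delta_rot": [0, 0, 0], "hand": 34}, {"translation": [0, 0, 13], "delta_rot": [0, 0, 0], "hand": 34}, {"translation": [0, 0, 7], "delta_rot": [0, 0, 0], "hand": 34}]}}

```text
time: 34.05
eef_pos: [0.5066, 0.0268, 0.0631]
eef_rot: [-0.003, -3.137, 0.002]
contact_force: [-0.2, -0.5, -0.7]
width: 0.0391
finger_force: 20.0
```

>>> {"api": "drive_tool", "payload": {"commands": [{"translation": [0, 0, 0], "delta_rot": [0, 0, 0], "hand": 34}, {"translation": [0, 0, 0], "delta_rot": [0, 0, 0], "hand": 34}, {"translation": [0, 0, 0], "delta_rot": [0, 0, 0], "hand": 34}]}}

```text
time: 34.3
eef_pos: [0.5093, 0.0282, 0.0663]
eef_rot: [0.001, 3.14, 0.0]
contact_force: [1.0, 0.8, -1.7]
width: 0.0394
finger_force: 20.0
```

>>> {"api": "drive_tool", "payload": {"commands": [{"translation": [0.5, 0.5, 5], "delta_rot": [0, 0, 0], "hand": 34}, {"translation": [0, 0, 4], "delta_rot": [0, 0, 0], "hand": 34}, {"translation": [0, 0, 2], "delta_rot": [0, 0, 0], "hand": 34}, {"translation": [0, 0, 0], "delta_rot": [0, 0, 0], "hand": 34}, {"translation": [0, 0, 0], "delta_rot": [0, 0, 0], "hand": 34}]}}

```text
time: 34.72
eef_pos: [0.5082, 0.0291, 0.0545]
eef_rot: [-0.0, -3.141, 0.0]
contact_force: [0.7, 0.2, -2.4]
width: 0.0398
finger_force: 20.0
```

>>> {"api": "drive_tool", "payload": {"commands": [{"translation": [0, 0, 1], "delta_rot": [0, 0, 0], "hand": 34}, {"translation": [0, 0, 0], "delta_rot": [0, 0, 0], "hand": 34}, {"translation": [0, 0, 0], "delta_rot": [0, 0, 0], "hand": 34}]}}

```text
time: 34.97
eef_pos: [0.5084, 0.0291, 0.054]
eef_rot: [-0.0, 3.141, 0.0]
contact_force: [-1.6, -0.1, 1.6]
width: 0.0393
finger_force: 20.0
```

>>> {"api": "drive_tool", "payload": {"commands": [{"translation": [0, 0, 0], "delta_rot": [0, 0, 0], "hand": 54}, {"translation": [0, 0, 0], "delta_rot": [0, 0, 0], "hand": 54}, {"translation": [0, 0, 0], "delta_rot": [0, 0, 0], "hand": 54}, {"translation": [0, 0, -10], "delta_rot": [0, 0, 0], "hand": 54}, {"translation": [0, 0, -30], "delta_rot": [0, 0, 0], "hand": 54}]}}

```text
time: 35.38
eef_pos: [0.5052, 0.0281, 0.0907]
eef_rot: [-0.002, -3.132, 0.004]
contact_force: [1.0, 0.3, 0.0]
width: 0.053
finger_force: 0.0
```

>>> {"api": "drive_tool", "payload": {"commands": [{"translation": [0, 0, -35], "delta_rot": [0, 0, 0], "hand": 54}, {"translation": [0, 0, -30], "delta_rot": [0, 0, 0], "hand": 54}, {"translation": [-8, -22, 0], "delta_rot": [0, 0, 0], "hand": 60}, {"translation": [-12, -32, 0], "delta_rot": [0, 0, 0], "hand": 60}, {"translation": [-12, -32, 0], "delta_rot": [0, 0, 0], "hand": 60}]}}

```text
time: 35.8
eef_pos: [0.5409, -0.0573, 0.1606]
eef_rot: [-0.003, 3.138, 0.001]
contact_force: [-0.0, 0.4, -0.4]
width: 0.0589
finger_force: 0.0
```

>>> {"api": "drive_tool", "payload": {"commands": [{"translation": [-12, -32, 0], "delta_rot": [0, 0, 0], "hand": 60}, {"translation": [-12, -32, 0], "delta_rot": [0, 0, 0], "hand": 60}, {"translation": [-12, -32, 0], "delta_rot": [0, 0, 0], "hand": 60}, {"translation": [-12, -32, 0], "delta_rot": [0, 0, 0], "hand": 60}, {"translation": [-12, -32, 0], "delta_rot": [0, 0, 0], "hand": 60}]}}

```text
time: 36.22
eef_pos: [0.6005, -0.2188, 0.1593]
eef_rot: [0.0, 3.141, -0.0]
contact_force: [0.8, -0.5, -0.6]
width: 0.0601
finger_force: 0.0
```

>>> {"api": "drive_tool", "payload": {"commands": [{"translation": [-12, -32, 0], "delta_rot": [0, 0, 0], "hand": 60}, {"translation": [-8, -20, 0], "delta_rot": [0, 0, 0], "hand": 60}, {"translation": [-2, -6, 0], "delta_rot": [0, 0, 0], "hand": 60}, {"translation": [0, 0, 0], "delta_rot": [0, 0, 0], "hand": 60}, {"translation": [0, 0, 0], "delta_rot": [0, 0, 0], "hand": 60}]}}

```text
time: 36.63
eef_pos: [0.6217, -0.2747, 0.1585]
eef_rot: [-0.001, -3.141, -0.001]
contact_force: [0.6, 0.3, -0.6]
width: 0.0601
finger_force: 0.0
```

```bash
python3 - <<'E'
from station import robot
from h import *
print(robot.get_state()["eef_pos"])
for n in("scene","side"):
    c=robot.read_camera(n);np.savez(n+"6.npz",**c)
a=load("scene6")["image"][150:275,190:330];b=load("side6")["image"][150:275,205:345]
cv2.imwrite("pics/p6.png",cv2.resize(np.hstack([a,b]),(800,357),interpolation=2)[:,:,::-1])
E
```

```text
[ 0.62168491 -0.27465686  0.15853381]
```

View pics/p6.png

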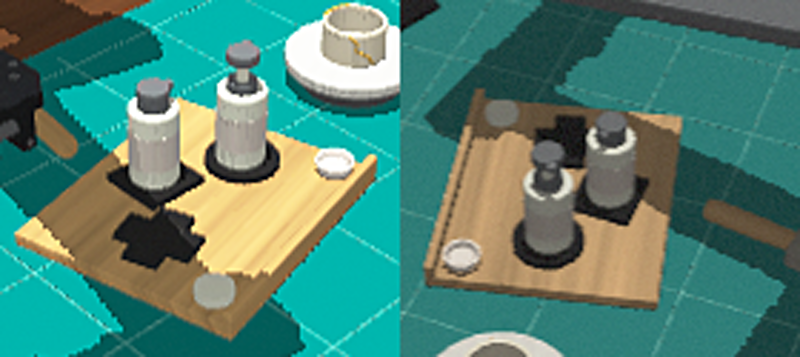

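Both pumps stand centred on their coasters. Now the dropper.

>>> {"api": "drive_tool", "payload": {"commands": [{"translation": [0, 0, 20], "delta_rot": [0, 0, 0], "hand": 60}, {"translation": [0, 0, 30], "delta_rot": [0, 0, 0], "hand": 60}, {"translation": [0, 0, 30], "delta_rot": [0, 0, 0], "hand": 60}, {"translation": [0, 0, 25], "delta_rot": [0, 0, 0], "hand": 60}, {"translation": [0, 0, 14], "delta_rot": [0, 0, 0], "hand": 60}]}}

```text
time: 37.15
eef_pos: [0.6201, -0.2728, 0.0367]
eef_rot: [0.002, -3.137, -0.003]
contact_force: [0.4, -0.0, -1.1]
width: 0.0599
finger_force: 0.0
```

>>> {"api": "drive_tool", "payload": {"commands": [{"translation": [0, 0, 0], "delta_rot": [0, 0, 0], "hand": 50}, {"translation": [0, 0, 0], "delta_rot": [0, 0, 0], "hand": 50}, {"translation": [0, 0, 0], "delta_rot": [0, 0, 0], "hand": 50}]}}

```text
time: 37.4
eef_pos: [0.6233, -0.2746, 0.0415]
eef_rot: [-0.002, 3.139, -0.002]
contact_force: [0.2, -1.1, 1.2]
width: 0.0517
finger_force: 0.0
```

>>> {"api": "drive_tool", "payload": {"commands": [{"translation": [0, 0, 1.5], "delta_rot": [0, 0, 0], "hand": 28}, {"translation": [0, 0, 0], "delta_rot": [0, 0, 0], "hand": 28}, {"translation": [0, 0, 0], "delta_rot": [0, 0, 0], "hand": 28}, {"translation": [0, 0, 0], "delta_rot": [0, 0, 0], "hand": 28}, {"translation": [0, 0, 0], "delta_rot": [0, 0, 0], "hand": 28}]}}

```text
time: 37.82
eef_pos: [0.6226, -0.275, 0.039]
eef_rot: [0.0, 3.14, -0.0]
contact_force: [-0.4, 1.7, 3.1]
width: 0.0335
finger_force: 20.0
```

>>> {"api": "drive_tool", "payload": {"commands": [{"translation": [0, 0, 0], "delta_rot": [0, 0, 0], "hand": 28}, {"translation": [0, 0, 0], "delta_rot": [0, 0, 0], "hand": 28}]}}

```text
time: 37.98
eef_pos: [0.6226, -0.275, 0.0389]
eef_rot: [-0.0, 3.14, -0.001]
contact_force: [-0.8, 1.4, 5.0]
width: 0.0337
finger_force: 20.0
```

>>> {"api": "drive_tool", "payload": {"commands": [{"translation": [0, 0, -10], "delta_rot": [0, 0, 0], "hand": 28}, {"translation": [0, 0, -25], "delta_rot": [0, 0, 0], "hand": 28}, {"translation": [0, 0, -30], "delta_rot": [0, 0, 0], "hand": 28}, {"translation": [0, 0, -25], "delta_rot": [0, 0, 0], "hand": 28}, {"translation": [3, 14, 0], "delta_rot": [0, 0, 0], "hand": 28}]}}

```text
time: 38.4
eef_pos: [0.6226, -0.264, 0.1345]
eef_rot: [0.002, 3.131, -0.007]
contact_force: [1.4, -0.5, 0.2]
width: 0.0338
finger_force: 20.0
```

>>> {"api": "drive_tool", "payload": {"commands": [{"translation": [6, 26, 0], "delta_rot": [0, 0, 0], "hand": 28}, {"translation": [8, 35, 0], "delta_rot": [0, 0, 0], "hand": 28}, {"translation": [8, 35, 0], "delta_rot": [0, 0, 0], "hand": 28}, {"translation": [8, 35, 0], "delta_rot": [0, 0, 0], "hand": 28}, {"translation": [8, 35, 0], "delta_rot": [0, 0, 0], "hand": 28}]}}

```text
time: 38.82
eef_pos: [0.5798, -0.0936, 0.1275]
eef_rot: [-0.002, -3.14, -0.0]
contact_force: [0.2, 0.5, -1.6]
width: 0.0338
finger_force: 20.0
```

>>> {"api": "drive_tool", "payload": {"commands": [{"translation": [8, 35, 0], "delta_rot": [0, 0, 0], "hand": 28}, {"translation": [6, 25, 0], "delta_rot": [0, 0, 0], "hand": 28}, {"translation": [3, 16, 0], "delta_rot": [0, 0, 0], "hand": 28}, {"translation": [0, 0, 10], "delta_rot": [0, 0, 0], "hand": 28}, {"translation": [0, 0, 20], "delta_rot": [0, 0, 0], "hand": 28}]}}

```text
time: 39.23
eef_pos: [0.5656, -0.0178, 0.0997]
eef_rot: [-0.004, 3.136, 0.001]
contact_force: [0.3, -0.4, -2.3]
width: 0.0335
finger_force: 20.0
```

>>> {"api": "drive_tool", "payload": {"commands": [{"translation": [0, 0, 20], "delta_rot": [0, 0, 0], "hand": 28}, {"translation": [0, 0, 10], "delta_rot": [0, 0, 0], "hand": 28}, {"translation": [0, 0, 5], "delta_rot": [0, 0, 0], "hand": 28}, {"translation": [0, 0, 0], "delta_rot": [0, 0, 0], "hand": 28}, {"translation": [0, 0, 0], "delta_rot": [0, 0, 0], "hand": 28}]}}

```text
time: 39.65
eef_pos: [0.5646, -0.0194, 0.0633]
eef_rot: [0.001, 3.141, -0.0]
contact_force: [0.1, -0.4, -1.0]
width: 0.0338
finger_force: 20.0
```

>>> {"api": "drive_tool", "payload": {"commands": [{"translation": [0, 0, 0], "delta_rot": [0, 0, 0], "hand": 28}]}}

```text
time: 39.73
eef_pos: [0.565, -0.0192, 0.064]
eef_rot: [0.001, 3.14, 0.0]
contact_force: [-0.7, -0.1, -2.1]
width: 0.0333
finger_force: 20.0
```

>>> {"api": "drive_tool", "payload": {"commands": [{"translation": [0.5, 0, 5], "delta_rot": [0, 0, 0], "hand": 28}, {"translation": [0, 0, 4], "delta_rot": [0, 0, 0], "hand": 28}, {"translation": [0, 0, 2], "delta_rot": [0, 0, 0], "hand": 28}, {"translation": [0, 0, 0], "delta_rot": [0, 0, 0], "hand": 28}, {"translation": [0, 0, 0], "delta_rot": [0, 0, 0], "hand": 28}]}}

```text
time: 40.15
eef_pos: [0.5637, -0.019, 0.052]
eef_rot: [0.0, 3.142, 0.0]
contact_force: [-0.1, -0.2, -1.0]
width: 0.0337
finger_force: 20.0
```

>>> {"api": "drive_tool", "payload": {"commands": [{"translation": [0, 0, 1], "delta_rot": [0, 0, 0], "hand": 28}, {"translation": [0, 0, 0], "delta_rot": [0, 0, 0], "hand": 28}, {"translation": [0, 0, 0], "delta_rot": [0, 0, 0], "hand": 28}]}}

```text
time: 40.4
eef_pos: [0.5639, -0.019, 0.0519]
eef_rot: [-0.0, 3.141, -0.0]
contact_force: [-2.1, 1.0, 4.9]
width: 0.0338
finger_force: 20.0
```

>>> {"api": "drive_tool", "payload": {"commands": [{"translation": [0, 0, 0], "delta_rot": [0, 0, 0], "hand": 54}, {"translation": [0, 0, 0], "delta_rot": [0, 0, 0], "hand": 54}, {"translation": [0, 0, 0], "delta_rot": [0, 0, 0], "hand": 54}, {"translation": [0, 0, -10], "delta_rot": [0, 0, 0], "hand": 54}, {"translation": [0, 0, -30], "delta_rot": [0, 0, 0], "hand": 54}]}}

```text
time: 40.82
eef_pos: [0.5605, -0.0195, 0.0876]
eef_rot: [-0.002, -3.132, 0.002]
contact_force: [0.4, -0.3, -0.5]
width: 0.0526
finger_force: 0.0
```

>>> {"api": "drive_tool", "payload": {"commands": [{"translation": [0, 0, -35], "delta_rot": [0, 0, 0], "hand": 54}, {"translation": [0, 0, -35], "delta_rot": [0, 0, 0], "hand": 54}, {"translation": [0, 0, -35], "delta_rot": [0, 0, 0], "hand": 54}, {"translation": [0, 0, -20], "delta_rot": [0, 0, 0], "hand": 54}, {"translation": [0, 20, 0], "delta_rot": [0, 0, 0], "hand": 54}]}}

```text
time: 41.23
eef_pos: [0.5665, -0.0005, 0.223]
eef_rot: [0.004, 3.13, 0.001]
contact_force: [0.2, 0.5, 0.8]
width: 0.0538
finger_force: 0.0
```

>>> {"api": "drive_tool", "payload": {"commands": [{"translation": [0, 30, 0], "delta_rot": [0, 0, 0], "hand": 54}, {"translation": [0, 10, 0], "delta_rot": [0, 0, 0], "hand": 54}, {"translation": [0, 0, 0], "delta_rot": [0, 0, 0], "hand": 54}, {"translation": [0, 0, 0], "delta_rot": [0, 0, 0], "hand": 54}, {"translation": [0, 0, 0], "delta_rot": [0, 0, 0], "hand": 54}]}}

```text
time: 41.65
eef_pos: [0.5635, 0.0405, 0.216]
eef_rot: [-0.0, -3.141, 0.001]
contact_force: [-0.3, -0.2, -0.4]
width: 0.0541
finger_force: 0.0
```

```bash
python3 - <<'E'
from station import robot
from h import *
print(robot.get_state()["eef_pos"])
for n in("scene","side","wrist"):
    c=robot.read_camera(n);np.savez(n+"7.npz",**c)
a=load("scene7")["image"][140:275,190:340];b=load("wrist7")["image"][60:225,130:380]
cv2.imwrite("pics/p7.png",np.hstack([cv2.resize(a,(400,360),interpolation=2),cv2.resize(b,(400,264),interpolation=2)[:264]] if 0 else [cv2.resize(a,(300,270),interpolation=2),cv2.resize(b,(409,270),interpolation=2)])[:,:,::-1])
E
```

```text
[0.56349778 0.04050551 0.21599227]
```

View pics/p7.png

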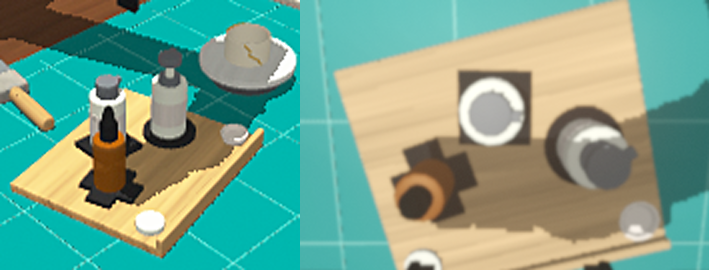

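All three bottles are upright on their coasters. I'll check the centring with numbers.

```bash
python3 - <<'E'
from h import *
from scipy.optimize import least_squares
for n in("scene7","side7"):
    P=cloud(load(n)).reshape(-1,3)
    for k,c0,r,z1 in(("up",(.538,.0955),.02,.078),("down",(.5085,.029),.02,.078),("drop",(.564,-.019),.017,.074)):
        c=np.array(c0)
        for _ in range(5):
            q=P[(P[:,2]>.028)&(P[:,2]<z1)];q=q[abs(np.linalg.norm(q[:,:2]-c,axis=1)-r)<.008]
            c=least_squares(lambda c:np.linalg.norm(q[:,:2]-c,axis=1)-r,c,loss='soft_l1',f_scale=.002).x
        print(n,k,np.round(c*1000,1),len(q))
# wrist: base-plane coaster fit: dark pixels at z .018, and bottle body fit
c=load("wrist7");P=cloud(c);im=c["image"].astype(int);x,y,z=P[...,0],P[...,1],P[...,2]
for k,c0 in(("square",(.509,.029)),("round",(.538,.096)),("cross",(.564,-.018))):
    v,u=np.where((im.max(2)<105)&(np.hypot(x-c0[0],y-c0[1])<.045)&(abs(z-.018)<.006))
    p=plane(c,np.c_[u,v],.018)[:,:2]*1000;r=cv2.minAreaRect(p.astype('float32'));print(k,len(u),np.round(r[0],1),np.round(r[1],1))
E
```

```text
scene7 up [536.9  94.8] 342
scene7 down [508.6  28.2] 157
scene7 drop [563.3 -19.4] 294
side7 up [537.6  95.1] 254
side7 down [509.5  28.8] 249
side7 drop [564.2 -19.8] 176
square 426 [516.9  28. ] [53.1 64.4]
round 499 [528.3  84.3] [56.5 57.1]
cross 731 [562.6 -12.6] [59.7 68.5]
```

```bash
python3 -c "
from station import robot
print(robot.finish_job())"
```

```text
the job is handed in; nothing more can be done
None
```

The job is done and handed in at about 42 s: the cup stands in the middle of the turntable, the raised pump on the round coaster, the pushed-in pump on the square and the dropper on the cross, all upright, measured within about 2 mm of centre, and released.

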